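Empty the cup of sockets into the tool case and shut it

TASK

Put the four loose sockets away: lift the blue cup, tip it over the open red tool case so that all four sockets drop into the case, then stand the empty cup upright, wholly on the round green-topped rubber mat, and let go of it. Last of all, shut the case's lid fully. Leave the other things on the bench where they are.

Things in the scene. Friction and masses are not known exactly. Their poses are not given: they have to be found in the camera images.
- cup: round blue steel cup, no handle: 95 mm tall, outside diameter 66 mm at the foot, 70 mm at the rim, wall 3 mm, floor 4 mm; about 0.22 kg empty. Origin at the centre of its underside, z along its axis to the open mouth. Starts upright on the bench with the four sockets in it; they slide out only when it is tipped well past level (125 to 145 degrees from upright).
- case: red plastic tool case, fixed to the bench: an open-topped box 190 mm (its x) by 260 mm (its y) by 60 mm high, walls and floor 6 mm. Origin at the centre of its underside, z up. Its lid is hinged along the +x side's rim; the hinge line runs along its y. The +x side looks roughly to the robot's left.
- lid (a joint): hinge of the case's red lid (a flat panel 190 by 260 mm, 14 mm thick): 0 rad = shut, lying on the rim; about 1.6 rad = standing upright; stop at 1.9 rad. Starts between 1.6 and 1.85. The hinge is stiff: the lid stays where it is left, and is swung by pushing its free edge with 1.5 to 3 N.
- lid_hinge (a point): point on the lid's hinge line, at the middle of its length, on the lid's underside (60.5 mm above the bench). Axes are the lid's: -x runs from the hinge to the free edge, y along the hinge, z out of the lid's outer face (upward when shut).
- lid_edge (a point): middle of the lid's free edge, on its outer face: 190 mm from the hinge line, 14 mm above the underside; same axes as lid_hinge.
- mat: round black rubber mat with a green top, fixed to the bench, 120 mm in diameter, 4 mm thick; origin at the centre of its underside. The cup is to stand on it.
- socket0_center (a point): centre of socket 1 of 4: a chunky steel cylinder 26 mm in diameter, 32 mm long, 60 g; its z along its length. Starts in the cup.
- socket1_center (a point): centre of socket 2 of 4: a chunky steel cylinder 26 mm in diameter, 32 mm long, 60 g; its z along its length. Starts in the cup.
- socket2_center (a point): centre of socket 3 of 4: a chunky steel cylinder 26 mm in diameter, 32 mm long, 60 g; its z along its length. Starts in the cup.
- socket3_center (a point): centre of socket 4 of 4: a chunky steel cylinder 26 mm in diameter, 32 mm long, 60 g; its z along its length. Starts in the cup.
- stone: grey oilstone block, 120 x 50 x 25 mm, a loose bystander, to be left alone; origin at its underside.
- plate: dark steel plate, 130 x 90 x 15 mm, a loose bystander, to be left alone; origin at its underside.
- hammer: hammer lying on the bench, about 260 mm long, a loose bystander, to be left alone; origin at its underside.
- driver: red-handled screwdriver lying on the bench, about 200 mm long, a loose bystander, to be left alone; origin at its underside.
- jar: closed jar with yellow cap, 60 mm in diameter, 75 mm tall, a loose bystander, to be left alone; origin at its underside.
- oilcan: closed can, 56 mm in diameter, 130 mm tall, a loose bystander, to be left alone; origin at its underside.

How it is judged (in metres and radians):
On the way, in this order (a step that is already met when the one before it is completed fails the run):
1. the cup is tipped over to level or past it (over 86 degrees from upright) above the case (angle between cup's own z axis and vertical above 1.5 rad and horizontal distance between cup and case below 0.2 m and height (world z) of cup above 0.06 m), for 0.1 s.
2. all four sockets lie in the case (x of socket0_center in the frame of case between -0.092 and 0.092 m and y of socket0_center in the frame of case between -0.127 and 0.127 m and z of socket0_center in the frame of case between 0 and 0.06 m and x of socket1_center in the frame of case between -0.092 and 0.092 m and y of socket1_center in the frame of case between -0.127 and 0.127 m and z of socket1_center in the frame of case between 0 and 0.06 m and x of socket2_center in the frame of case between -0.092 and 0.092 m and y of socket2_center in the frame of case between -0.127 and 0.127 m and z of socket2_center in the frame of case between 0 and 0.06 m and x of socket3_center in the frame of case between -0.092 and 0.092 m and y of socket3_center in the frame of case between -0.127 and 0.127 m and z of socket3_center in the frame of case between 0 and 0.06 m), for 0.2 s.
3. the cup stands upright, wholly on the mat, untouched, while the lid is still open (joint above 0.8 rad) (horizontal distance between cup and mat below 0.026 m and angle between cup's own z axis and vertical below 0.1 rad and height (world z) of cup between 0 and 0.009 m and linear speed of cup below 0.02 m/s and contact force between the fingers and cup below 0.1 N and value of joint lid above 0.8 rad), for 0.2 s.
4. the lid is shut (joint below 0.06 rad) (value of joint lid below 0.06 rad), for 0.2 s.
At the end, for the whole second after the job is handed in: All four sockets are inside the case (their centres within its walls and below its rim); the cup stands upright (within 0.1 rad), at rest, its axis within 26 mm of the mat's centre and its foot on the mat; the lid is shut (joint below 0.06 rad) (all of step 2 and horizontal distance between cup and mat below 0.026 m and angle between cup's own z axis and vertical below 0.1 rad and height (world z) of cup between 0 and 0.009 m and linear speed of cup below 0.02 m/s and value of joint lid below 0.06 rad); the robot touches nothing.
It fails at once if a bystander (oilstone, plate, hammer, screwdriver, jar or can) is moved more than 30 mm (distance of any of stone, plate, hammer, driver, jar, oilcan from where it was at the start of the episode above 0.03 m).
It also fails if it takes over 72 s, if anything falls off the work surface, if the arm or the gripper's body presses on something with over 40 N, if the wrist force passes 120 N, or if a joint passes its speed limit or range.

ROBOT

A 6-joint arm with a two-finger parallel gripper is mounted at the origin on the work surface. World frame = base frame: x ahead of the robot, y to its left, z up, the work surface at z = 0. Lengths are in m, angles in degrees, forces in N, time in s.
With the tool pointing down it reaches from about 0.275 to 0.75 m from the base axis. Payload 10.2 kg.
Tool frame: the origin (TCP) lies midway between the tips of the shut fingers; the grasp point (between the pads) lies 19 mm behind it; z points along the fingers, y is the direction in which the jaws open and shut (so a half turn about z gives the same grasp; the last joint's range is limited). The gripper opens to 88 mm and grips with 3 to 60 N. Pads are 18 mm wide; open, the fingers measure 123 mm over their backs; the gripper's body (75 mm by 187 mm) begins 45 mm behind the grasp point.
Start: joints at [-82.873, 17.928, 85.812, -0, 76.261, -12.8], TCP at [0.179, -0.494, 0.239] pointing down, gripper open.
Joint ranges: [-168.41, 168.41], [-55.51, 124.54], [10.69, 146.95], [-70.63, 250.63], [1, 178], [-165.06, 165.06]. Speed limits (degrees/s): [136.94, 136.94, 172.46, 180, 180, 180].

INTERFACE

Orientations are given as a 3x3 rotation matrix whose columns are the frame's x, y, z axes.
In Python, from workcell import telemetry, vision, finish_job, finder gives the robot as it stands. The module is installed in compiled form; this text tells all that it offers.
- The arm moves only by the tool apply_moves, never from a script. Its argument "targets" is a list of rows, each an object of numbers: "tx", "ty", "tz": the shift along the tool's x, y, z in units of 40 mm (1.0 is 40 mm); "spin": the turn about the tool's z in units of 5 degrees (1.0 is 5 degrees); "hand": the opening, from 0 (shut) to 1 (fully open). In form: [{"tx": .., "ty": .., "tz": .., "spin": .., "hand": ..}, ...]. A call has 1 to 20 rows; each row is the pose to reach, as a shift and turn from the pose measured when the call began, along the tool's axes at that moment; what a row does not reach only later rows make up. A row lasts 1/10 s, in which the tool goes at most 50 mm and 8.59 degrees, less where a joint would pass 70% of its speed; a pose out of reach is approached as far as the arm can. A call with a gripper value outside its range is refused whole. The fingers move at their own pace and stop on an object; "squeeze" is the grip in N (left out, the last holds). Time passes only in rows, so rows that repeat a pose let the fingers close. It gives the time, the measured TCP pose, the force and the opening at its end, in the units of the state.
- telemetry.get_state(): the state, without advancing time (a new reading comes with each control period).
- vision.grab_frame(name): name is "scene" or "top" or "wrist"; returns the picture (384x512x3 uint8, blue, green, red); there is no depth.
- vision.camera_info(name): a dict with "vertical_fov" (degrees; the focal length in pixels is half the picture's height over the tangent of half this angle, whatever the lens; pixels are square), "cx", "cy" (the principal point, pixels), "eye" and "attitude" of the camera in the world. Camera axes: x right, y up, looking along -z (the intrinsics and any distortion apply to the point x, -y, -z); pixel columns grow to the right and rows downward; lengths in m; the calibration is good to about 2 mm. The wrist camera is an equidistant fisheye: a pixel r from the principal point sees the ray r / f radians off the axis. A picture is of the moment at which its call begins: read the wrist's pose just before it. camera_info takes no time and is no camera call; for the wrist camera it gives the pose at the moment of the call.
- finish_job(): hands the job in, once; it reports no verdict.
Trained networks look in the newest picture that a camera, given by its name, has taken for a name from the list of things; names that differ only in an ending like _2 or _b are one class to them, and where a whole thing is asked for, a point or a joint stands for the part that bears it (a point fixed in the world has none). Each returns a list of dicts, best first, with "conf" (0 to 1); they miss things now and then, are a little off and sometimes report something else, mostly with a low value. They report only what shows in the picture. A call takes as long as a camera call.
- finder.masks_of(camera, target): "region" (384x512 bool, what is visible of it).
- finder.landmark_of(camera, target): "xyz" ([x, y, z] in m, in world coordinates, good to about 4 mm: a listed point, or the origin of a listed thing).
The state is a dict: "clock": time; "joint_pos": joint angles; "qvel": joint speeds; "effort": joint torques, N m; "tcp_pos": TCP position; "orientation": TCP orientation; "ft_force": force on the tool from outside, world axes, zero at the start; "wrist_torque": the same for the moment, N m; "finger_gap": finger opening in m.
Only numpy, scipy, OpenCV 4.12 (cv2) and the standard library are available. Lean on these libraries where they do the work, as an engineer would, in place of code of your own. Each camera call takes 0.05 s, during which the arm holds its last target. There are 200 camera calls.

## Working session

There is one attempt and no reset: what is moved stays moved. The work goes in short steps, Python scripts to look and compute and a tool call to move; the robot and the scene stay as the last step left them, time stands still between calls to the robot, and variables do not carry over. Pictures are saved under pics/ and viewed, about 8 in all and at most 12, crops included, and the job is handed in when it is done.

Besides the shell and the picture viewer there is one more tool, called as name([rows], argument=value, ...), one row to a line, values as JSON. apply_moves: Moves the arm, as the interface text tells. Its arguments: {"type":"object","properties":{"targets":{"type":"array"},"squeeze":{"type":"number"}},"required":["targets"]}

```bash
mkdir -p pics
python3 - <<'E'
from workcell import telemetry, vision, finder
import cv2,numpy as np
s=telemetry.get_state()
print(s['clock'],s['tcp_pos'],np.round(s['orientation'],3).tolist(),s['ft_force'],s['finger_gap'])
a=vision.grab_frame('scene');b=vision.grab_frame('top')
cv2.imwrite('pics/1.png',np.hstack([a,b])[:, :]if 0 else cv2.resize(np.hstack([a,b]),(800,300)))
cv2.imwrite('pics/s.png',a);cv2.imwrite('pics/t.png',b)
for n in ['cup','case','mat','lid_hinge','lid_edge','stone','plate','hammer','driver','jar','oilcan']:
  for c in ['scene','top']:
    r=finder.landmark_of(c,n)
    print(n,c,[(np.round(d['xyz'],3).tolist(),round(d['conf'],2)) for d in r[:2]])
print(telemetry.get_state()['clock'])
E
```

```text
0.0 [ 0.17888838 -0.49332733  0.23817435] [[0.94, 0.341, -0.0], [0.341, -0.94, 0.001], [0.0, -0.001, -1.0]] [ 0.01419971  0.40548863 -0.36638752] 0.08799460222216506
cup scene [([0.532, -0.315, 0.003], 0.93)]
cup top [([0.531, -0.313, -0.003], 0.96), ([0.512, 0.345, 0.248], 0.53)]
case scene [([0.489, 0.216, 0.003], 0.72), ([0.7, -0.132, 0.0], 0.56)]
case top [([0.495, 0.216, -0.0], 0.76)]
mat scene [([0.532, -0.053, 0.0], 0.66)]
mat top [([0.533, -0.055, -0.004], 0.73), ([0.705, -0.229, -0.0], 0.64)]
lid_hinge scene [([0.505, 0.312, 0.056], 0.85), ([0.531, -0.053, 0.001], 0.31)]
lid_hinge top [([0.505, 0.311, 0.064], 0.89)]
lid_edge scene [([0.509, 0.351, 0.247], 0.59)]
lid_edge top [([0.51, 0.344, 0.248], 0.75)]
stone scene [([0.697, -0.133, -0.001], 0.76), ([0.531, -0.052, 0.003], 0.57)]
stone top [([0.697, -0.133, 0.001], 0.92), ([0.522, -0.317, 0.047], 0.18)]
plate scene [([0.271, -0.459, -0.002], 0.69), ([0.522, -0.324, 0.051], 0.5)]
plate top [([0.271, -0.458, -0.002], 0.98)]
hammer scene [([0.751, 0.061, -0.0], 0.62)]
hammer top [([0.75, 0.061, -0.004], 0.74), ([0.502, 0.311, 0.065], 0.52)]
driver scene [([0.295, -0.272, -0.003], 0.76), ([0.711, -0.229, 0.0], 0.22)]
driver top [([0.29, -0.267, -0.002], 0.91)]
jar scene [([0.659, -0.417, 0.0], 0.69)]
jar top [([0.661, -0.42, 0.002], 0.83)]
oilcan scene [([0.713, -0.228, -0.001], 0.93)]
oilcan top [([0.706, -0.226, 0.0], 0.76)]
1.2
```

View pics/1.png

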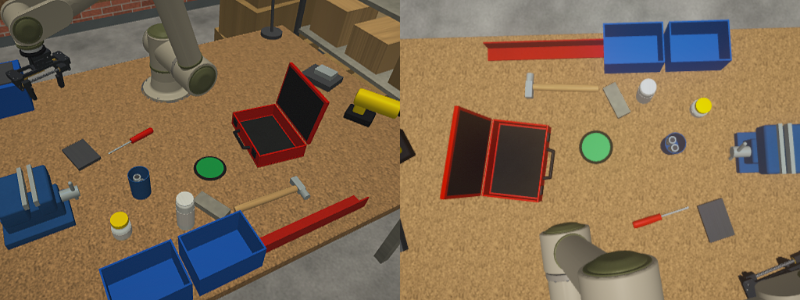

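The scene and top views show the cup (dark blue), the mat (green) and the open case, and the landmarks agree between both cameras. The moves have no tilt axis. I'll check what the arm does to its orientation at the edge of its reach, up high and clear of everything.

apply_moves([
  {"tz":-15},
  {"tz":-15},
  {"tz":-15},
  {"tz":-15},
  {"tz":-15},
  {"tz":-15},
  {"tz":-15},
  {"tz":-15},
  {"tz":-15},
  {"tz":-15},
  {"tz":-15},
  {"tz":-15},
])

```text
$.targets[0]: bad value
```

apply_moves([
  {"tx":0,"ty":0,"tz":-15,"spin":0,"hand":1},
  {"tx":0,"ty":0,"tz":-15,"spin":0,"hand":1},
  {"tx":0,"ty":0,"tz":-15,"spin":0,"hand":1},
  {"tx":0,"ty":0,"tz":-15,"spin":0,"hand":1},
  {"tx":0,"ty":0,"tz":-15,"spin":0,"hand":1},
  {"tx":0,"ty":0,"tz":-15,"spin":0,"hand":1},
  {"tx":0,"ty":0,"tz":-15,"spin":0,"hand":1},
  {"tx":0,"ty":0,"tz":-15,"spin":0,"hand":1},
  {"tx":0,"ty":0,"tz":-15,"spin":0,"hand":1},
  {"tx":0,"ty":0,"tz":-15,"spin":0,"hand":1},
])

```text
clock: 2.2
tcp_pos: [0.1638, -0.4539, 0.6403]
orientation: [[0.94, 0.341, 0.005], [0.341, -0.94, -0.01], [0.001, 0.011, -1.0]]
ft_force: [0.6, 0.9, 0.3]
finger_gap: 0.088
```

apply_moves([
  {"tx":0,"ty":0,"tz":-15,"spin":0,"hand":1},
  {"tx":0,"ty":0,"tz":-15,"spin":0,"hand":1},
  {"tx":0,"ty":0,"tz":-15,"spin":0,"hand":1},
  {"tx":0,"ty":0,"tz":-15,"spin":0,"hand":1},
  {"tx":0,"ty":0,"tz":-15,"spin":0,"hand":1},
  {"tx":0,"ty":0,"tz":-15,"spin":0,"hand":1},
  {"tx":0,"ty":0,"tz":-15,"spin":0,"hand":1},
  {"tx":0,"ty":0,"tz":-15,"spin":0,"hand":1},
])

```text
clock: 3.0
tcp_pos: [0.1202, -0.3335, 0.7156]
orientation: [[0.94, 0.341, 0.01], [0.341, -0.94, -0.023], [0.001, 0.025, -1.0]]
ft_force: [-0.3, -0.6, -0.8]
finger_gap: 0.0882
```

Run:
```python
from workcell import telemetry
import numpy as np
s=telemetry.get_state()
print(s['clock'],np.round(s['joint_pos'],1),np.round(s['tcp_pos'],3))
```

```text
3.0 [-89.7  15.5  10.7   1.2 152.4 -18.6] [ 0.12  -0.333  0.716]
```

apply_moves([
  {"tx":0,"ty":50,"tz":-25,"spin":0,"hand":1},
  {"tx":0,"ty":50,"tz":-25,"spin":0,"hand":1},
  {"tx":0,"ty":50,"tz":-25,"spin":0,"hand":1},
  {"tx":0,"ty":50,"tz":-25,"spin":0,"hand":1},
  {"tx":0,"ty":50,"tz":-25,"spin":0,"hand":1},
  {"tx":0,"ty":50,"tz":-25,"spin":0,"hand":1},
])

```text
clock: 3.6
tcp_pos: [0.1656, -0.4589, 0.6421]
orientation: [[0.94, 0.34, 0.016], [0.341, -0.939, -0.039], [0.001, 0.042, -0.999]]
ft_force: [0.0, 0.9, -0.0]
finger_gap: 0.0882
```

Run:
```python
from workcell import telemetry
import numpy as np
s=telemetry.get_state()
print(s['clock'],np.round(s['joint_pos'],1),np.round(s['tcp_pos'],3))
```

```text
3.6 [-84.3  26.1  10.8   1.1 140.8 -13.4] [ 0.166 -0.459  0.642]
```

apply_moves([
  {"tx":0,"ty":50,"tz":-50,"spin":0,"hand":1},
])

```text
clock: 3.7
tcp_pos: [0.1682, -0.4668, 0.639]
orientation: [[0.94, 0.34, 0.022], [0.341, -0.939, -0.052], [0.003, 0.057, -0.998]]
ft_force: [-0.7, -0.0, -0.7]
finger_gap: 0.088
```

apply_moves([
  {"tx":0,"ty":50,"tz":-50,"spin":0,"hand":1},
])

```text
clock: 3.8
tcp_pos: [0.1701, -0.4711, 0.6398]
orientation: [[0.94, 0.34, 0.029], [0.341, -0.937, -0.072], [0.003, 0.077, -0.997]]
ft_force: [0.3, -0.3, 0.8]
finger_gap: 0.0881
```

apply_moves([
  {"tx":0,"ty":50,"tz":-50,"spin":0,"hand":1},
])

```text
clock: 3.9
tcp_pos: [0.172, -0.4763, 0.6403]
orientation: [[0.94, 0.339, 0.036], [0.341, -0.936, -0.093], [0.002, 0.099, -0.995]]
ft_force: [0.7, 0.7, 0.1]
finger_gap: 0.0882
```

apply_moves([
  {"tx":0,"ty":50,"tz":-50,"spin":0,"hand":1},
])

```text
clock: 4.0
tcp_pos: [0.1738, -0.4812, 0.6412]
orientation: [[0.94, 0.338, 0.044], [0.341, -0.933, -0.114], [0.002, 0.122, -0.992]]
ft_force: [-0.3, 0.0, 0.4]
finger_gap: 0.0884
```

One-row calls ratchet the tilt by about 1.2° each, so a horizontal tool is reachable. With the tool horizontal, spin tips the cup. First I'll swing the arm to azimuth 0, then tilt in the +x plane.

apply_moves([
  {"tx":12,"ty":-8.4,"tz":-1,"spin":4,"hand":1},
  {"tx":12,"ty":-8.4,"tz":-1,"spin":4,"hand":1},
  {"tx":12,"ty":-8.4,"tz":-1,"spin":4,"hand":1},
  {"tx":12,"ty":-8.4,"tz":-1,"spin":4,"hand":1},
  {"tx":12,"ty":-8.4,"tz":-1,"spin":4,"hand":1},
  {"tx":12,"ty":-8.4,"tz":-1,"spin":4,"hand":1},
  {"tx":12,"ty":-8.4,"tz":-1,"spin":4,"hand":1},
  {"tx":12,"ty":-8.4,"tz":-1,"spin":4,"hand":1},
  {"tx":12,"ty":-8.4,"tz":-1,"spin":4,"hand":1},
  {"tx":12,"ty":-8.4,"tz":-1,"spin":4,"hand":1},
  {"tx":12,"ty":-8.4,"tz":-1,"spin":4,"hand":1},
  {"tx":12,"ty":-8.4,"tz":-1,"spin":4,"hand":1},
  {"tx":12,"ty":-8.4,"tz":-1,"spin":4,"hand":1},
  {"tx":12,"ty":-8.4,"tz":-1,"spin":4,"hand":1},
  {"tx":12,"ty":-8.4,"tz":-1,"spin":4,"hand":1},
])

```text
clock: 5.5
tcp_pos: [0.5031, -0.0006, 0.6343]
orientation: [[0.999, -0.006, 0.051], [0.0, -0.993, -0.116], [0.051, 0.115, -0.992]]
ft_force: [-0.8, 0.4, -0.0]
finger_gap: 0.0878
```

Run:
```python
from workcell import telemetry
import numpy as np
s=telemetry.get_state()
print(s['clock'],np.round(s['joint_pos'],1),np.round(s['tcp_pos'],3))
```

```text
5.5 [-10.4  27.3  10.7  -8.9 137.5  72.9] [ 0.503 -0.001  0.634]
```

apply_moves([
  {"tx":50,"ty":0,"tz":-50,"spin":0,"hand":1},
])

```text
clock: 5.6
tcp_pos: [0.5098, 0.0014, 0.6338]
orientation: [[0.997, -0.008, 0.074], [0.0, -0.993, -0.118], [0.074, 0.118, -0.99]]
ft_force: [-0.5, 0.1, 0.4]
finger_gap: 0.0881
```

apply_moves([
  {"tx":50,"ty":0,"tz":-50,"spin":0,"hand":1},
])

```text
clock: 5.7
tcp_pos: [0.5164, 0.004, 0.6335]
orientation: [[0.995, -0.01, 0.097], [0.001, -0.993, -0.12], [0.098, 0.12, -0.988]]
ft_force: [0.7, 0.3, -0.4]
finger_gap: 0.0883
```

apply_moves([
  {"tx":50,"ty":0,"tz":-45,"spin":0,"hand":1},
])

```text
clock: 5.8
tcp_pos: [0.5236, 0.0065, 0.6331]
orientation: [[0.993, -0.012, 0.12], [0.003, -0.993, -0.122], [0.121, 0.121, -0.985]]
ft_force: [-0.6, -0.2, 0.4]
finger_gap: 0.0878
```

apply_moves([
  {"tx":50,"ty":0,"tz":-45,"spin":0,"hand":1},
])

```text
clock: 5.9
tcp_pos: [0.5301, 0.0087, 0.633]
orientation: [[0.99, -0.012, 0.143], [0.005, -0.992, -0.123], [0.143, 0.123, -0.982]]
ft_force: [-0.4, 0.1, 0.2]
finger_gap: 0.0881
```

apply_moves([
  {"tx":50,"ty":0,"tz":-45,"spin":0,"hand":1},
])

```text
clock: 6.0
tcp_pos: [0.5353, 0.0108, 0.634]
orientation: [[0.986, -0.013, 0.165], [0.008, -0.992, -0.124], [0.165, 0.124, -0.978]]
ft_force: [-0.1, 0.5, -0.1]
finger_gap: 0.0882
```

apply_moves([
  {"tx":50,"ty":0,"tz":-40,"spin":0,"hand":1},
])

```text
clock: 6.1
tcp_pos: [0.5418, 0.0127, 0.6345]
orientation: [[0.982, -0.013, 0.189], [0.011, -0.992, -0.126], [0.189, 0.125, -0.974]]
ft_force: [-0.6, 0.2, 0.8]
finger_gap: 0.0878
```

apply_moves([
  {"tx":50,"ty":0,"tz":-40,"spin":0,"hand":1},
])

```text
clock: 6.2
tcp_pos: [0.5479, 0.0145, 0.6353]
orientation: [[0.977, -0.013, 0.212], [0.014, -0.992, -0.126], [0.212, 0.127, -0.969]]
ft_force: [0.1, 0.6, -0.6]
finger_gap: 0.0883
```

apply_moves([
  {"tx":50,"ty":0,"tz":-40,"spin":0,"hand":1},
])

```text
clock: 6.3
tcp_pos: [0.5528, 0.0164, 0.6371]
orientation: [[0.972, -0.013, 0.235], [0.017, -0.992, -0.127], [0.235, 0.128, -0.964]]
ft_force: [-0.4, -0.6, 0.2]
finger_gap: 0.0883
```

apply_moves([
  {"tx":50,"ty":0,"tz":-35,"spin":0,"hand":1},
])

```text
clock: 6.4
tcp_pos: [0.5592, 0.0181, 0.6383]
orientation: [[0.966, -0.014, 0.259], [0.02, -0.992, -0.128], [0.259, 0.129, -0.957]]
ft_force: [0.2, -0.6, -0.7]
finger_gap: 0.0881
```

apply_moves([
  {"tx":50,"ty":0,"tz":-35,"spin":0,"hand":1},
])

```text
clock: 6.5
tcp_pos: [0.5653, 0.0197, 0.6397]
orientation: [[0.959, -0.014, 0.283], [0.024, -0.991, -0.128], [0.282, 0.13, -0.951]]
ft_force: [-0.2, 0.5, 0.6]
finger_gap: 0.088
```

apply_moves([
  {"tx":50,"ty":0,"tz":-30,"spin":0,"hand":1},
])

```text
clock: 6.6
tcp_pos: [0.5727, 0.0213, 0.6406]
orientation: [[0.951, -0.014, 0.308], [0.027, -0.991, -0.129], [0.307, 0.131, -0.943]]
ft_force: [0.0, -0.2, 0.4]
finger_gap: 0.088
```

apply_moves([
  {"tx":50,"ty":0,"tz":-30,"spin":0,"hand":1},
])

```text
clock: 6.7
tcp_pos: [0.5797, 0.0227, 0.6417]
orientation: [[0.943, -0.014, 0.332], [0.03, -0.991, -0.129], [0.331, 0.132, -0.935]]
ft_force: [0.3, 0.1, 0.4]
finger_gap: 0.0883
```

Run:
```python
from workcell import telemetry
import numpy as np
s=telemetry.get_state()
print(s['clock'],np.round(s['joint_pos'],1),np.round(s['tcp_pos'],3))
```

```text
6.7 [ -7.2  28.1  10.8  -5.8 120.7  78.5] [0.58  0.023 0.642]
```

apply_moves([
  {"tx":50,"ty":0,"tz":-28,"spin":0,"hand":1},
])

```text
clock: 6.8
tcp_pos: [0.5864, 0.0242, 0.6433]
orientation: [[0.934, -0.015, 0.356], [0.034, -0.991, -0.129], [0.355, 0.133, -0.926]]
ft_force: [-0.1, 0.0, 0.4]
finger_gap: 0.0882
```

apply_moves([
  {"tx":50,"ty":0,"tz":-28,"spin":0,"hand":1},
])

```text
clock: 6.9
tcp_pos: [0.5924, 0.0257, 0.6456]
orientation: [[0.925, -0.015, 0.38], [0.037, -0.991, -0.129], [0.379, 0.133, -0.916]]
ft_force: [0.1, 0.9, -0.4]
finger_gap: 0.0881
```

apply_moves([
  {"tx":50,"ty":0,"tz":-26,"spin":0,"hand":1},
])

```text
clock: 7.0
tcp_pos: [0.5984, 0.0272, 0.6482]
orientation: [[0.914, -0.015, 0.405], [0.04, -0.991, -0.129], [0.403, 0.134, -0.905]]
ft_force: [-0.0, 0.2, 1.1]
finger_gap: 0.0881
```

apply_moves([
  {"tx":50,"ty":0,"tz":-26,"spin":0,"hand":1},
])

```text
clock: 7.1
tcp_pos: [0.6037, 0.0287, 0.6515]
orientation: [[0.903, -0.016, 0.429], [0.044, -0.991, -0.129], [0.428, 0.135, -0.894]]
ft_force: [-0.2, -0.7, 0.1]
finger_gap: 0.0882
```

apply_moves([
  {"tx":50,"ty":0,"tz":-24,"spin":0,"hand":1},
])

```text
clock: 7.2
tcp_pos: [0.6091, 0.0303, 0.6549]
orientation: [[0.891, -0.016, 0.454], [0.047, -0.991, -0.128], [0.452, 0.136, -0.882]]
ft_force: [-0.1, 0.1, -0.2]
finger_gap: 0.0879
```

apply_moves([
  {"tx":50,"ty":0,"tz":-22,"spin":0,"hand":1},
])

```text
clock: 7.3
tcp_pos: [0.615, 0.0317, 0.6582]
orientation: [[0.878, -0.017, 0.479], [0.051, -0.991, -0.128], [0.477, 0.136, -0.868]]
ft_force: [0.6, 0.2, -0.2]
finger_gap: 0.0884
```

apply_moves([
  {"tx":50,"ty":0,"tz":-20,"spin":0,"hand":1},
])

```text
clock: 7.4
tcp_pos: [0.6212, 0.0331, 0.6614]
orientation: [[0.864, -0.017, 0.504], [0.055, -0.99, -0.127], [0.501, 0.137, -0.855]]
ft_force: [-0.8, -0.8, -0.1]
finger_gap: 0.0883
```

apply_moves([
  {"tx":50,"ty":0,"tz":-19,"spin":0,"hand":1},
])

```text
clock: 7.5
tcp_pos: [0.6272, 0.0344, 0.6649]
orientation: [[0.849, -0.017, 0.528], [0.058, -0.99, -0.126], [0.525, 0.138, -0.84]]
ft_force: [-0.0, -0.8, 0.4]
finger_gap: 0.088
```

apply_moves([
  {"tx":50,"ty":0,"tz":-18,"spin":0,"hand":1},
])

```text
clock: 7.6
tcp_pos: [0.6327, 0.0358, 0.6689]
orientation: [[0.834, -0.018, 0.551], [0.062, -0.99, -0.125], [0.548, 0.138, -0.825]]
ft_force: [0.5, 0.4, 0.1]
finger_gap: 0.0881
```

apply_moves([
  {"tx":50,"ty":0,"tz":-16,"spin":0,"hand":1},
])

```text
clock: 7.7
tcp_pos: [0.6384, 0.0372, 0.673]
orientation: [[0.818, -0.018, 0.575], [0.065, -0.99, -0.124], [0.572, 0.139, -0.809]]
ft_force: [-0.4, 0.3, 0.1]
finger_gap: 0.088
```

apply_moves([
  {"tx":50,"ty":0,"tz":-15,"spin":0,"hand":1},
])

```text
clock: 7.8
tcp_pos: [0.644, 0.0385, 0.6772]
orientation: [[0.801, -0.018, 0.599], [0.069, -0.99, -0.122], [0.595, 0.139, -0.792]]
ft_force: [0.2, 0.6, 0.4]
finger_gap: 0.0882
```

apply_moves([
  {"tx":50,"ty":0,"tz":-14,"spin":0,"hand":1},
])

```text
clock: 7.9
tcp_pos: [0.6491, 0.0399, 0.6819]
orientation: [[0.783, -0.019, 0.622], [0.072, -0.99, -0.121], [0.618, 0.139, -0.774]]
ft_force: [0.8, -0.2, -0.2]
finger_gap: 0.088
```

apply_moves([
  {"tx":50,"ty":0,"tz":-12,"spin":0,"hand":1},
])

```text
clock: 8.0
tcp_pos: [0.6546, 0.0412, 0.6866]
orientation: [[0.764, -0.019, 0.644], [0.076, -0.99, -0.119], [0.64, 0.14, -0.755]]
ft_force: [0.3, -0.1, 0.9]
finger_gap: 0.0882
```

apply_moves([
  {"tx":50,"ty":0,"tz":-11,"spin":0,"hand":1},
])

```text
clock: 8.1
tcp_pos: [0.6599, 0.0425, 0.6914]
orientation: [[0.745, -0.019, 0.667], [0.079, -0.99, -0.117], [0.662, 0.14, -0.736]]
ft_force: [-0.3, -0.2, -0.6]
finger_gap: 0.0883
```

apply_moves([
  {"tx":50,"ty":0,"tz":-10,"spin":0,"hand":1},
])

```text
clock: 8.2
tcp_pos: [0.6647, 0.0438, 0.6966]
orientation: [[0.725, -0.02, 0.688], [0.083, -0.99, -0.115], [0.683, 0.14, -0.716]]
ft_force: [0.9, 0.1, -0.4]
finger_gap: 0.0879
```

apply_moves([
  {"tx":50,"ty":0,"tz":-8,"spin":0,"hand":1},
])

```text
clock: 8.3
tcp_pos: [0.6698, 0.045, 0.7018]
orientation: [[0.704, -0.02, 0.71], [0.086, -0.99, -0.113], [0.705, 0.141, -0.696]]
ft_force: [-0.8, -0.5, -0.0]
finger_gap: 0.0881
```

apply_moves([
  {"tx":50,"ty":0,"tz":-6,"spin":0,"hand":1},
])

```text
clock: 8.4
tcp_pos: [0.6755, 0.0462, 0.7067]
orientation: [[0.683, -0.02, 0.73], [0.089, -0.99, -0.111], [0.725, 0.141, -0.674]]
ft_force: [0.6, -0.4, -0.4]
finger_gap: 0.0879
```

apply_moves([
  {"tx":50,"ty":0,"tz":-5,"spin":0,"hand":1},
])

```text
clock: 8.5
tcp_pos: [0.6808, 0.0474, 0.7118]
orientation: [[0.661, -0.021, 0.75], [0.093, -0.99, -0.109], [0.745, 0.141, -0.652]]
ft_force: [0.0, 0.5, -0.6]
finger_gap: 0.0879
```

Run:
```python
from workcell import telemetry
import numpy as np
s=telemetry.get_state()
print(s['clock'],np.round(s['joint_pos'],1),np.round(s['tcp_pos'],3))
```

```text
8.5 [-4.9 28.1 10.7 -2.5 91.9 81.4] [0.681 0.047 0.712]
```

apply_moves([
  {"tx":50,"ty":0,"tz":-4,"spin":0,"hand":1},
])

```text
clock: 8.6
tcp_pos: [0.6856, 0.0487, 0.7172]
orientation: [[0.638, -0.021, 0.77], [0.096, -0.99, -0.106], [0.764, 0.142, -0.63]]
ft_force: [0.1, -2.0, 0.1]
finger_gap: 0.0883
```

apply_moves([
  {"tx":50,"ty":0,"tz":-2,"spin":0,"hand":1},
])

```text
clock: 8.7
tcp_pos: [0.6906, 0.0499, 0.7227]
orientation: [[0.615, -0.021, 0.788], [0.099, -0.99, -0.104], [0.782, 0.142, -0.606]]
ft_force: [-0.1, -0.6, 0.4]
finger_gap: 0.0884
```

apply_moves([
  {"tx":50,"ty":0,"tz":-1,"spin":0,"hand":1},
])

```text
clock: 8.8
tcp_pos: [0.6955, 0.051, 0.7282]
orientation: [[0.591, -0.021, 0.806], [0.102, -0.99, -0.101], [0.8, 0.142, -0.583]]
ft_force: [0.9, 0.1, 0.1]
finger_gap: 0.0884
```

apply_moves([
  {"tx":50,"ty":0,"tz":0,"spin":0,"hand":1},
])

```text
clock: 8.9
tcp_pos: [0.6998, 0.0522, 0.7341]
orientation: [[0.567, -0.022, 0.824], [0.105, -0.99, -0.098], [0.817, 0.142, -0.559]]
ft_force: [-0.2, -0.2, -1.7]
finger_gap: 0.0884
```

apply_moves([
  {"tx":50,"ty":0,"tz":2,"spin":0,"hand":1},
])

```text
clock: 9.0
tcp_pos: [0.7044, 0.0534, 0.7399]
orientation: [[0.542, -0.022, 0.84], [0.108, -0.99, -0.095], [0.834, 0.142, -0.534]]
ft_force: [-0.1, 1.0, -0.0]
finger_gap: 0.0881
```

apply_moves([
  {"tx":50,"ty":0,"tz":3,"spin":0,"hand":1},
])

```text
clock: 9.1
tcp_pos: [0.7088, 0.0545, 0.7457]
orientation: [[0.516, -0.022, 0.856], [0.111, -0.99, -0.092], [0.849, 0.142, -0.509]]
ft_force: [-0.0, 0.2, -0.3]
finger_gap: 0.088
```

apply_moves([
  {"tx":50,"ty":0,"tz":5,"spin":0,"hand":1},
])

```text
clock: 9.2
tcp_pos: [0.7132, 0.0556, 0.7515]
orientation: [[0.491, -0.023, 0.871], [0.113, -0.99, -0.089], [0.864, 0.142, -0.483]]
ft_force: [1.0, 0.6, -0.4]
finger_gap: 0.0881
```

apply_moves([
  {"tx":50,"ty":0,"tz":6,"spin":0,"hand":1},
])

```text
clock: 9.3
tcp_pos: [0.7175, 0.0567, 0.7573]
orientation: [[0.465, -0.023, 0.885], [0.116, -0.99, -0.086], [0.878, 0.143, -0.457]]
ft_force: [-0.2, -0.6, -0.2]
finger_gap: 0.0881
```

apply_moves([
  {"tx":50,"ty":0,"tz":8,"spin":0,"hand":1},
])

```text
clock: 9.4
tcp_pos: [0.7217, 0.0578, 0.7632]
orientation: [[0.438, -0.023, 0.899], [0.118, -0.99, -0.083], [0.891, 0.143, -0.431]]
ft_force: [-0.5, -0.5, -0.1]
finger_gap: 0.0883
```

apply_moves([
  {"tx":50,"ty":0,"tz":9,"spin":0,"hand":1},
])

```text
clock: 9.5
tcp_pos: [0.7257, 0.0589, 0.769]
orientation: [[0.411, -0.023, 0.911], [0.121, -0.989, -0.08], [0.903, 0.143, -0.404]]
ft_force: [0.3, -0.3, 0.0]
finger_gap: 0.088
```

apply_moves([
  {"tx":50,"ty":0,"tz":10,"spin":0,"hand":1},
])

```text
clock: 9.6
tcp_pos: [0.7291, 0.0599, 0.7751]
orientation: [[0.385, -0.023, 0.923], [0.123, -0.989, -0.076], [0.915, 0.143, -0.378]]
ft_force: [0.8, 0.0, 0.5]
finger_gap: 0.0884
```

apply_moves([
  {"tx":50,"ty":0,"tz":12,"spin":0,"hand":1},
])

```text
clock: 9.7
tcp_pos: [0.7326, 0.061, 0.7812]
orientation: [[0.358, -0.024, 0.934], [0.125, -0.989, -0.073], [0.925, 0.143, -0.351]]
ft_force: [0.5, 0.6, -0.1]
finger_gap: 0.0883
```

apply_moves([
  {"tx":50,"ty":0,"tz":14,"spin":0,"hand":1},
])

```text
clock: 9.8
tcp_pos: [0.7364, 0.062, 0.7869]
orientation: [[0.33, -0.024, 0.944], [0.127, -0.989, -0.069], [0.935, 0.143, -0.324]]
ft_force: [0.4, -0.1, -0.8]
finger_gap: 0.0882
```

apply_moves([
  {"tx":50,"ty":0,"tz":15,"spin":0,"hand":1},
])

```text
clock: 9.9
tcp_pos: [0.7398, 0.063, 0.7927]
orientation: [[0.303, -0.024, 0.953], [0.129, -0.989, -0.066], [0.944, 0.143, -0.297]]
ft_force: [-0.4, -0.5, -0.2]
finger_gap: 0.0877
```

apply_moves([
  {"tx":50,"ty":0,"tz":17,"spin":0,"hand":1},
])

```text
clock: 10.0
tcp_pos: [0.7431, 0.064, 0.7985]
orientation: [[0.276, -0.024, 0.961], [0.131, -0.989, -0.062], [0.952, 0.143, -0.27]]
ft_force: [-0.0, -0.0, -0.2]
finger_gap: 0.0879
```

apply_moves([
  {"tx":50,"ty":0,"tz":18,"spin":0,"hand":1},
])

```text
clock: 10.1
tcp_pos: [0.746, 0.0649, 0.8043]
orientation: [[0.249, -0.024, 0.968], [0.132, -0.989, -0.059], [0.96, 0.143, -0.243]]
ft_force: [-0.5, -1.0, 0.6]
finger_gap: 0.0879
```

apply_moves([
  {"tx":50,"ty":0,"tz":20,"spin":0,"hand":1},
])

```text
clock: 10.2
tcp_pos: [0.7489, 0.0658, 0.81]
orientation: [[0.221, -0.025, 0.975], [0.134, -0.989, -0.055], [0.966, 0.143, -0.216]]
ft_force: [1.1, 0.3, -0.1]
finger_gap: 0.0879
```

apply_moves([
  {"tx":50,"ty":0,"tz":20,"spin":0,"hand":1},
])

```text
clock: 10.3
tcp_pos: [0.7508, 0.0669, 0.8162]
orientation: [[0.195, -0.025, 0.981], [0.135, -0.989, -0.052], [0.971, 0.143, -0.189]]
ft_force: [-0.6, -0.5, 0.1]
finger_gap: 0.0884
```

Run:
```python
from workcell import telemetry,vision,finder
import numpy as np,cv2
s=telemetry.get_state()
print(s['clock'],np.round(s['joint_pos'],1),np.round(s['tcp_pos'],3),np.round(s['orientation'],3).tolist())
# driver geometry from saved top image
i=cv2.imread('pics/t.png'); c=vision.camera_info('top'); print(c)
```

```text
10.3 [-4.2 29.3 10.8  1.3 60.9 80.8] [0.751 0.067 0.816] [[0.195, -0.025, 0.981], [0.135, -0.989, -0.052], [0.971, 0.143, -0.189]]
{'vertical_fov': 51.35560647595841, 'cx': 260.6246936454265, 'cy': 185.91274148735408, 'eye': array([ 0.43848641, -0.08464559,  1.09748199]), 'attitude': array([[-0.02898552,  0.99523598, -0.093087  ],
       [-0.99956224, -0.0294115 , -0.00320729],
       [-0.00592984,  0.09295329,  0.99565281]])}
```

```bash
cat > kin.py <<'E'
import numpy as np
D=[(17.93,85.81,76.26,.5247,.238),(15.5,10.7,152.4,.3545,.7156),(26.1,10.8,140.8,.4879,.6421),(29.3,10.8,60.9,.7539,.8162),(28.1,10.7,91.9,.682,.7118)]
A=[];b=[]
s=lambda x:np.sin(np.radians(x));c=lambda x:np.cos(np.radians(x))
for j2,j3,j5,r,z in D:
    f=j2+j3;t=f+j5
    A+=[[1,0,s(j2),s(f),c(f),s(t)],[0,1,c(j2),c(f),-s(f),c(t)]];b+=[r,z]
p,res,rk,sv=np.linalg.lstsq(np.array(A),np.array(b),rcond=None)
E
python3 - <<'E'
from kin import *
print(np.round(p,3),res,rk)
a,h,l2,l3,d,L=p
from scipy.optimize import least_squares
def wr(q):
    f=q[0]+q[1]; return np.array([a+l2*s(q[0])+l3*s(f)+d*c(f),h+l2*c(q[0])+l3*c(f)-d*s(f)])
zt=np.array([.981,-.052,-.189])
for n,g in dict(cup=(.532,-.315,.058),cuphi=(.532,-.315,.2),back=(.40,-.31,.07),mat=(.532,-.054,.062),case=(.49,.19,.2),cas2=(.49,.19,.15)).items():
    w=np.array(g)+.019*zt-L*zt
    R=np.hypot(*w[:2]);o=least_squares(lambda q:wr(q)-[R,w[2]],[20,100])
    print(n,np.round(w,3),np.round(o.x,1),o.cost, 'az',np.degrees(np.arctan2(w[1],w[0])), 'fore',o.x.sum())
E
```

```text
[0.027 0.236 0.403 0.396 0.044 0.245] [1.20926199e-05] 6
cup [ 0.31  -0.303  0.101] [ 51.3 108.9] 1.6329178497294683e-15 az -44.33360890081131 fore 160.2396668902752
cuphi [ 0.31  -0.303  0.243] [ 30.2 112.6] 2.2665428770035456e-23 az -44.33360890081131 fore 142.78813742258998
back [ 0.178 -0.298  0.113] [ 47.2 122.9] 2.9323601854500694e-22 az -59.11559676152267 fore 170.06338641917
mat [ 0.31  -0.042  0.105] [ 48.6 127.3] 1.2576933829453167e-18 az -7.751960478508479 fore 175.9822425851632
case [0.268 0.202 0.243] [ 22.3 128.3] 1.0458563316071589e-18 az 36.93187087771665 fore 150.6055204140613
cas2 [0.268 0.202 0.193] [ 31.8 127.8] 3.4325960247455834e-15 az 36.93187087771665 fore 159.58780341773604
```

apply_moves([
  {"tx":-1,"ty":0,"tz":-2,"spin":1.7,"hand":1},
  {"tx":-1,"ty":0,"tz":-2,"spin":1.7,"hand":1},
  {"tx":-1,"ty":0,"tz":-2,"spin":1.7,"hand":1},
])

```text
clock: 10.6
tcp_pos: [0.6632, 0.0656, 0.7923]
orientation: [[0.187, -0.053, 0.981], [-0.014, -0.999, -0.052], [0.982, -0.004, -0.187]]
ft_force: [0.8, 1.0, 2.2]
finger_gap: 0.0883
```

```bash
cat >> kin.py <<'E'
from scipy.optimize import least_squares
from scipy.spatial.transform import Rotation as Ro
a,h,l2,l3,d,L=p
def fk(q,off):
    f=q[1]+q[2]
    R=Ro.from_euler('ZYZYZ',[q[0],f,q[3],q[4],q[5]+off],degrees=True).as_matrix()
    w=np.array([a+l2*s(q[1])+l3*s(f)+d*c(f),h+l2*c(q[1])+l3*c(f)-d*s(f)])
    return np.array([w[0]*c(q[0]),w[0]*s(q[0]),w[1]])+L*R[:,2],R
def ik(pt,R,q0,off):
    def e(q):
        P,Q=fk(q,off); return np.r_[(P-pt)*4,Ro.from_matrix(Q.T@R).as_rotvec()]
    o=least_squares(e,q0);return o.x,o.cost
E
python3 - <<'E'
from kin import *
from workcell import telemetry
S=telemetry.get_state();q=np.array(S['joint_pos']);R=np.array(S['orientation'])
for off in (0,90,180,-90):
    P,Q=fk(q,off);print(off,np.round(P-S['tcp_pos'],3),np.degrees(Ro.from_matrix(Q.T@R).magnitude()))
off=min((0,90,180,-90),key=lambda o:Ro.from_matrix(fk(q,o)[1].T@R).magnitude())
z=R[:,2]
print(np.round(q,1))
for n,g in [('w1',(.60,-.1,.7)),('w2',(.56,-.31,.6)),('w3',(.5,-.32,.5)),('w4',(.42,-.32,.4)),('w5',(.38,-.31,.25)),('w6',(.38,-.31,.06)),('cup',(.532,-.315,.06)),('up',(.532,-.315,.25)),('mid',(.5,0,.25)),('case',(.49,.21,.2)),('mat',(.532,-.054,.062))]:
    q,cst=ik(np.array(g)+.019*z,R,q,off); print(n,np.round(q,1),round(cst,5))
E
```

```text
Traceback (most recent call last):
  File "kin.py", line 14, in fk
    R=Ro.from_euler('ZYZYZ',[q[0],f,q[3],q[4],q[5]+off],degrees=True).as_matrix()
      ~~~~~~~~~~~~~^^^^^^^^^^^^^^^^^^^^^^^^^^^^^^^^^^^^^^^^^^^^^^^^^^
  File "scipy/spatial/transform/_rotation.pyx", line 1413, in scipy.spatial.transform._rotation.Rotation.from_euler
ValueError: Expected axis specification to be a non-empty string of upto 3 characters, got ZYZYZ
```

```bash
sed -i "s/R=Ro.from_euler('ZYZYZ'.*/R=(Ro.from_euler('ZYZ',[q[0],f,q[3]],degrees=True)*Ro.from_euler('YZ',[q[4],q[5]+off],degrees=True)).as_matrix()/" kin.py
python3 - <<'E'
from kin import *
from workcell import telemetry
S=telemetry.get_state();q=np.array(S['joint_pos']);R=np.array(S['orientation'])
off=min((0,90,180,-90),key=lambda o:Ro.from_matrix(fk(q,o)[1].T@R).magnitude())
print(off,np.round(fk(q,off)[0]-S['tcp_pos'],3),np.degrees(Ro.from_matrix(fk(q,off)[1].T@R).magnitude()))
z=R[:,2]
print(np.round(q,1))
for n,g in [('w1',(.60,-.1,.7)),('w2',(.56,-.31,.6)),('w3',(.5,-.32,.5)),('w4',(.42,-.32,.4)),('w5',(.38,-.31,.25)),('w6',(.38,-.31,.06)),('cup',(.532,-.315,.06)),('up',(.532,-.315,.25)),('mid',(.5,0,.25)),('case',(.49,.21,.2)),('mat',(.532,-.054,.062))]:
    q,cst=ik(np.array(g)+.019*z,R,q,off); print(n,np.round(q,1),round(cst,5))
E
```

```text
90 [ 0.009 -0.118 -0.005] 1.6243788475978922e-14
[-5.2  8.9 44.8  2.9 47.1 87.8]
w1 [-13.1  -3.2  71.7  18.1  33.8  73.1] 0.0
w2 [-41.4   3.8  79.3  65.4  42.1  23.5] 0.0
w3 [-47.9   0.4  97.4  82.4  44.4   0.2] 0.0
w4 [-57.2  -0.9 114.1  93.9  53.  -20.9] 0.0
w5 [-62.   13.8 127.2 108.1  62.4 -52.3] 0.0
w6 [-62.   49.  123.7 119.6  75.5 -83.3] 0.0
cup [-44.3  51.1 109.  134.2  64.7 -75.3] 0.0
up [-44.3  23.6 111.9 121.3  49.4 -52.2] 0.0
mid [  2.4   7.3 136.1 187.9  42.8 -94.5] 0.0
case [  39.6   23.4  126.4  231.4   58.2 -113.4] 0.0
mat [ -7.8  48.7 127.3 175.2  75.2 -89.4] 0.0
```

```bash
cat > kin.py <<'E'
import numpy as np
from scipy.optimize import least_squares
from scipy.spatial.transform import Rotation as Ro
s=lambda x:np.sin(np.radians(x));c=lambda x:np.cos(np.radians(x))
Q=[([-82.873,17.928,85.812,0,76.261,-12.8],[.1789,-.4933,.2382]),([-89.7,15.5,10.7,1.2,152.4,-18.6],[.1202,-.3335,.7156]),
([-84.3,26.1,10.8,1.1,140.8,-13.4],[.1656,-.4589,.6421]),([-10.4,27.3,10.7,-8.9,137.5,72.9],[.5031,-.0006,.6343]),
([-7.2,28.1,10.8,-5.8,120.7,78.5],[.5797,.0227,.6417]),([-4.9,28.1,10.7,-2.5,91.9,81.4],[.681,.0474,.7118]),
([-4.2,29.3,10.8,1.3,60.9,80.8],[.7508,.0669,.8162]),([-5.2,8.9,44.8,2.9,47.1,87.8],[.6632,.0656,.7923])]
def fk(q,P):
    a,h,l2,l3,d,L,e=P; f=q[1]+q[2]
    R=(Ro.from_euler('ZYZ',[q[0],f,q[3]],degrees=True)*Ro.from_euler('YZ',[q[4],q[5]+90],degrees=True)).as_matrix()
    w=np.array([a+l2*s(q[1])+l3*s(f)+d*c(f),e,h+l2*c(q[1])+l3*c(f)-d*s(f)])
    return Ro.from_euler('z',q[0],degrees=True).apply(w)+L*R[:,2],R
P=least_squares(lambda P:np.concatenate([fk(q,P)[0]-t for q,t in Q]),[0,.3,.4,.4,0,.25,.118]).x
def ik(pt,R,q0):
    def e(q):
        p,S=fk(q,P); return np.r_[(p-pt)*4,Ro.from_matrix(S.T@R).as_rotvec()]
    o=least_squares(e,q0);return o.x,o.cost
E
python3 - <<'E'
from kin import *
from workcell import telemetry
print(np.round(P,3),max(np.abs(fk(q,P)[0]-t).max() for q,t in Q))
S=telemetry.get_state();q=np.array(S['joint_pos']);R=np.array(S['orientation']);z=R[:,2]
for n,g in [('w1',(.60,-.1,.7)),('w2',(.56,-.31,.6)),('w3',(.5,-.32,.5)),('w4',(.42,-.32,.4)),('w5',(.38,-.31,.25)),('w6',(.38,-.31,.06)),('cup',(.532,-.315,.06)),('up',(.532,-.315,.25)),('mid',(.5,0,.25)),('case',(.49,.21,.2)),('mat',(.532,-.054,.062))]:
    q,cst=ik(np.array(g)+.019*z,R,q); print(n,np.round(q,1),round(cst,5))
E
```

```text
[-0.     0.201  0.439  0.398  0.039  0.248  0.116] 0.0006202883282845351
w1 [-30.8  -2.4  71.7  43.5  41.6  49.2] 0.0
w2 [-56.7   4.5  79.3  72.5  56.   15.4] 0.0
w3 [-64.6   1.2  97.2  82.3  60.6  -3.4] 0.0
w4 [-7.620e+01 -1.000e-01  1.141e+02  8.660e+01  7.040e+01 -2.150e+01] 0.0
w5 [-82.7  13.1 128.5  91.3  75.2 -50.5] 0.0
w6 [-82.7  46.7 128.2  99.3  78.3 -84.6] 0.0
cup [-60.2  48.4 113.2 118.4  69.8 -73.4] 0.0
up [-60.2  22.6 113.5 107.   59.7 -47.3] 0.0
mid [-22.5   6.3 137.6 152.8  45.9 -73.9] 0.0
case [  20.2   22.   128.5  209.2   52.6 -103.9] 0.0
mat [-29.8  46.5 132.2 153.1  78.1 -89.2] 0.0
```

apply_moves([
  {"tx":-5,"ty":9.5,"tz":-0.7,"spin":0,"hand":1},
  {"tx":-5,"ty":9.5,"tz":-0.7,"spin":0,"hand":1},
  {"tx":-5,"ty":9.5,"tz":-0.7,"spin":0,"hand":1},
  {"tx":-5,"ty":9.5,"tz":-0.7,"spin":0,"hand":1},
  {"tx":-5,"ty":9.5,"tz":-0.7,"spin":0,"hand":1},
  {"tx":-5,"ty":9.5,"tz":-0.7,"spin":0,"hand":1},
  {"tx":-5,"ty":9.5,"tz":-0.7,"spin":0,"hand":1},
  {"tx":-5,"ty":9.5,"tz":-0.7,"spin":0,"hand":1},
  {"tx":-5,"ty":9.5,"tz":-0.7,"spin":0,"hand":1},
  {"tx":-5,"ty":9.5,"tz":-0.7,"spin":0,"hand":1},
  {"tx":-5,"ty":9.5,"tz":-0.7,"spin":0,"hand":1},
  {"tx":-5,"ty":9.5,"tz":-0.7,"spin":0,"hand":1},
])

```text
clock: 11.8
tcp_pos: [0.5782, -0.3082, 0.601]
orientation: [[0.186, -0.052, 0.981], [-0.012, -0.999, -0.051], [0.983, -0.002, -0.186]]
ft_force: [-0.1, -0.1, -0.1]
finger_gap: 0.088
```

```bash
cat > st.py <<'E'
from workcell import telemetry
import numpy as np,sys
S=telemetry.get_state();R=np.array(S['orientation']);p=np.array(S['tcp_pos'])
print(round(S['clock'],2),np.round(S['joint_pos'],1),np.round(p,4),np.round(R,3).tolist(),np.round(S['ft_force'],1),round(S['finger_gap'],4))
g=p-.019*R[:,2]
print('grasp',np.round(g,4))
for t in sys.argv[1:]:   # target grasp points
    t=np.array(eval(t)); print(t,'shift units',np.round(R.T@(t-g)/.04,2),'dist',round(float(np.linalg.norm(t-g)),3))
E
python3 st.py "(.40,-.314,.25)"
```

```text
11.8 [-56.5   4.2  79.1  72.2  56.1  15.9] [ 0.5782 -0.3082  0.601 ] [[0.186, -0.052, 0.981], [-0.012, -0.999, -0.051], [0.983, -0.002, -0.186]] [-0.1 -0.1 -0.1] 0.088
grasp [ 0.5595 -0.3072  0.6046]
[ 0.4   -0.314  0.25 ] shift units [-9.45  0.4  -2.26] dist 0.389
```

apply_moves([
  {"tx":-9.45,"ty":0.4,"tz":-2.3,"spin":0,"hand":1},
  {"tx":-9.45,"ty":0.4,"tz":-2.3,"spin":0,"hand":1},
  {"tx":-9.45,"ty":0.4,"tz":-2.3,"spin":0,"hand":1},
  {"tx":-9.45,"ty":0.4,"tz":-2.3,"spin":0,"hand":1},
  {"tx":-9.45,"ty":0.4,"tz":-2.3,"spin":0,"hand":1},
  {"tx":-9.45,"ty":0.4,"tz":-2.3,"spin":0,"hand":1},
  {"tx":-9.45,"ty":0.4,"tz":-2.3,"spin":0,"hand":1},
  {"tx":-9.45,"ty":0.4,"tz":-2.3,"spin":0,"hand":1},
  {"tx":-9.45,"ty":0.4,"tz":-2.3,"spin":0,"hand":1},
  {"tx":-9.45,"ty":0.4,"tz":-2.3,"spin":0,"hand":1},
  {"tx":-9.45,"ty":0.4,"tz":-2.3,"spin":0,"hand":1},
])

```text
clock: 12.9
tcp_pos: [0.4179, -0.3149, 0.2488]
orientation: [[0.185, -0.051, 0.981], [-0.008, -0.999, -0.05], [0.983, 0.002, -0.185]]
ft_force: [-1.0, -0.3, 0.5]
finger_gap: 0.0881
```

```bash
python3 - <<'E'
from workcell import vision,finder
import cv2,numpy as np
a=vision.grab_frame('scene');w=vision.grab_frame('wrist')
cv2.imwrite('pics/2.png',cv2.resize(np.hstack([a,w]),(800,300)))
for c in ['scene','wrist']:
    print(c,[(np.round(d['xyz'],3).tolist(),round(d['conf'],2)) for d in finder.landmark_of(c,'cup')[:2]])
E
python3 st.py "(.42,-.314,.055)" "(.532,-.314,.055)"
```

```text
scene [([0.531, -0.314, 0.003], 0.75)]
wrist [([0.536, -0.309, 0.001], 0.64)]
13.1 [-79.5  14.3 126.6  93.6  73.3 -50.1] [ 0.4174 -0.3147  0.2478] [[0.185, -0.051, 0.981], [-0.01, -0.999, -0.05], [0.983, -0.0, -0.185]] [ 0.7 -0.2  0.1] 0.088
grasp [ 0.3988 -0.3137  0.2513]
[ 0.42  -0.314  0.055] shift units [-4.72 -0.02  1.43] dist 0.197
[ 0.532 -0.314  0.055] shift units [-4.21 -0.16  4.18] dist 0.237
```

View pics/2.png

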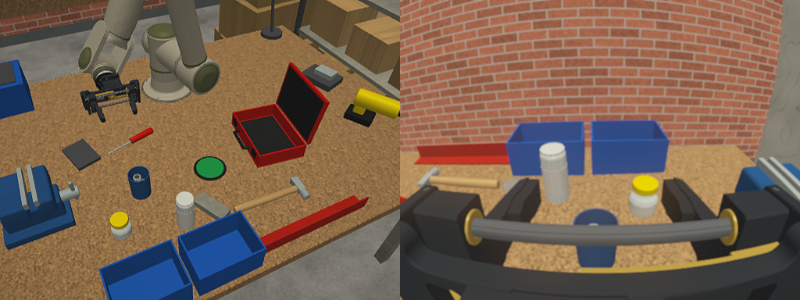

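```bash
python3 st.py "(.524,-.313,.19)" "(.524,-.313,.062)"
```

```text
13.1 [-79.5  14.3 126.6  93.6  73.3 -50.1] [ 0.4174 -0.3147  0.2478] [[0.185, -0.051, 0.981], [-0.01, -0.999, -0.05], [0.983, -0.0, -0.185]] [ 0.7 -0.2  0.1] 0.088
grasp [ 0.3988 -0.3137  0.2513]
[ 0.524 -0.313  0.19 ] shift units [-0.93 -0.18  3.36] dist 0.139
[ 0.524 -0.313  0.062] shift units [-4.07 -0.18  3.95] dist 0.227
```

apply_moves([
  {"tx":-0.93,"ty":-0.18,"tz":3.36,"spin":0,"hand":1},
  {"tx":-0.93,"ty":-0.18,"tz":3.36,"spin":0,"hand":1},
  {"tx":-0.93,"ty":-0.18,"tz":3.36,"spin":0,"hand":1},
  {"tx":-0.93,"ty":-0.18,"tz":3.36,"spin":0,"hand":1},
  {"tx":-0.93,"ty":-0.18,"tz":3.36,"spin":0,"hand":1},
  {"tx":-0.93,"ty":-0.18,"tz":3.36,"spin":0,"hand":1},
])

```text
clock: 13.7
tcp_pos: [0.5423, -0.3142, 0.1871]
orientation: [[0.185, -0.052, 0.981], [-0.009, -0.999, -0.051], [0.983, 0.001, -0.185]]
ft_force: [0.1, -0.3, 0.5]
finger_gap: 0.0882
```

```bash
python3 - <<'E'
from workcell import vision,finder
import cv2,numpy as np
a=vision.grab_frame('scene');w=vision.grab_frame('top')
cv2.imwrite('pics/3.png',cv2.resize(np.hstack([a[130:290,60:300],w[120:280,290:450+80]]),(800,267)) if 0 else np.hstack([cv2.resize(a[130:290,80:280],(400,320)),cv2.resize(w[100:260,290:490],(400,320))]))
for c in ['scene','top']:
    print(c,[(np.round(d['xyz'],3).tolist(),round(d['conf'],2)) for d in finder.landmark_of(c,'cup')[:2]])
E
python3 st.py "(.524,-.313,.062)"
```

```text
scene [([0.535, -0.314, 0.004], 0.94)]
top [([0.529, -0.31, 0.0], 0.67)]
13.9 [-61.2  29.6 116.1 111.2  63.6 -57.7] [ 0.5422 -0.3146  0.187 ] [[0.185, -0.053, 0.981], [-0.009, -0.999, -0.052], [0.983, 0.001, -0.185]] [-1.  -1.  -0.2] 0.0882
grasp [ 0.5235 -0.3136  0.1905]
[ 0.524 -0.313  0.062] shift units [-3.16 -0.02  0.6 ] dist 0.129
```

View pics/3.png

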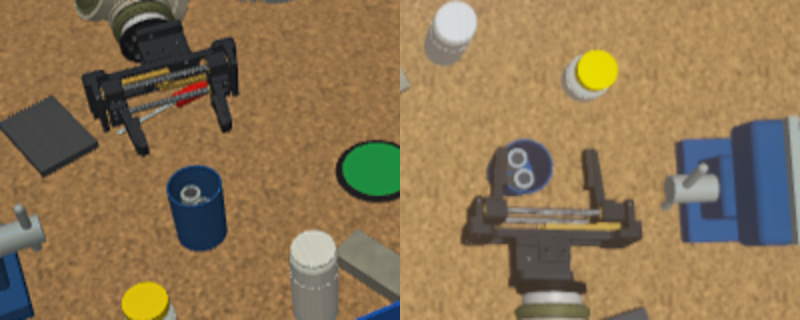

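The gripper is open and centred over the cup, which sits at about (195,205) in the left crop. The top-view offset matches parallax, so I'm descending and gripping.

apply_moves([
  {"tx":-1,"ty":0,"tz":0.2,"spin":0,"hand":1},
  {"tx":-1.8,"ty":0,"tz":0.35,"spin":0,"hand":1},
  {"tx":-2.5,"ty":0,"tz":0.48,"spin":0,"hand":1},
  {"tx":-3.15,"ty":0,"tz":0.6,"spin":0,"hand":1},
  {"tx":-3.15,"ty":0,"tz":0.6,"spin":0,"hand":1},
  {"tx":-3.15,"ty":0,"tz":0.6,"spin":0,"hand":1},
])

```text
clock: 14.5
tcp_pos: [0.5424, -0.3151, 0.0595]
orientation: [[0.184, -0.053, 0.981], [-0.009, -0.999, -0.052], [0.983, 0.001, -0.184]]
ft_force: [0.4, 0.2, 0.5]
finger_gap: 0.0881
```

apply_moves([
  {"tx":0,"ty":0,"tz":0,"spin":0,"hand":0},
  {"tx":0,"ty":0,"tz":0,"spin":0,"hand":0},
  {"tx":0,"ty":0,"tz":0,"spin":0,"hand":0},
  {"tx":0,"ty":0,"tz":0,"spin":0,"hand":0},
  {"tx":0,"ty":0,"tz":0,"spin":0,"hand":0},
  {"tx":0,"ty":0,"tz":0,"spin":0,"hand":0},
], squeeze=35)

```text
clock: 15.1
tcp_pos: [0.5426, -0.3149, 0.061]
orientation: [[0.181, -0.052, 0.982], [-0.008, -0.999, -0.052], [0.983, 0.002, -0.181]]
ft_force: [-2.5, 4.7, 8.4]
finger_gap: 0.0684
```

```bash
python3 st.py "(.524,-.313,.25)"
```

```text
15.1 [-61.2  47.7 114.5 117.7  70.7 -74.2] [ 0.5426 -0.3149  0.061 ] [[0.181, -0.052, 0.982], [-0.008, -0.999, -0.052], [0.983, 0.002, -0.181]] [-2.5  4.7  8.4] 0.0684
grasp [ 0.524  -0.3139  0.0644]
[ 0.524 -0.313  0.25 ] shift units [ 4.56 -0.01 -0.84] dist 0.186
```

apply_moves([
  {"tx":0.8,"ty":0,"tz":-0.15,"spin":0,"hand":0},
  {"tx":1.6,"ty":0,"tz":-0.3,"spin":0,"hand":0},
  {"tx":2.4,"ty":0,"tz":-0.45,"spin":0,"hand":0},
  {"tx":3.2,"ty":0,"tz":-0.6,"spin":0,"hand":0},
  {"tx":4.0,"ty":0,"tz":-0.74,"spin":0,"hand":0},
  {"tx":4.56,"ty":0,"tz":-0.84,"spin":0,"hand":0},
  {"tx":4.56,"ty":0,"tz":-0.84,"spin":0,"hand":0},
])

```text
clock: 15.8
tcp_pos: [0.5427, -0.3147, 0.249]
orientation: [[0.18, -0.052, 0.982], [-0.003, -0.999, -0.053], [0.984, 0.006, -0.18]]
ft_force: [1.1, -0.1, -4.4]
finger_gap: 0.0685
```

```bash
python3 - <<'E'
from workcell import vision,finder
import cv2,numpy as np
a=vision.grab_frame('scene');w=vision.grab_frame('top')
cv2.imwrite('pics/4.png',np.hstack([cv2.resize(a[80:280,80:330],(400,320)),cv2.resize(w[100:260,290:490],(400,320))]))
for c in ['scene','top']:
  for n in ['cup','case','lid_hinge','lid_edge']:
    print(c,n,[(np.round(d['xyz'],3).tolist(),round(d['conf'],2)) for d in finder.landmark_of(c,n)[:1]])
E
python3 st.py "(.48,.0,.27)" "(.48,.215,.19)"
```

```text
scene cup [([0.531, -0.312, 0.194], 0.59)]
scene case [([0.49, 0.216, 0.0], 0.88)]
scene lid_hinge [([0.506, 0.311, 0.054], 0.58)]
scene lid_edge [([0.511, 0.353, 0.245], 0.68)]
top cup [([0.532, -0.313, 0.184], 0.9)]
top case [([0.496, 0.218, -0.0], 0.89)]
top lid_hinge [([0.502, 0.314, 0.062], 0.81)]
top lid_edge [([0.512, 0.348, 0.246], 0.69)]
16.3 [-61.1  22.2 114.7 107.   60.8 -48.4] [ 0.5426 -0.3146  0.2458] [[0.182, -0.052, 0.982], [-0.009, -0.999, -0.052], [0.983, 0.001, -0.182]] [ 0.8  0.3 -4.2] 0.0687
grasp [ 0.524  -0.3136  0.2493]
[0.48 0.   0.27] shift units [ 0.24 -7.77 -1.58] dist 0.317
[0.48  0.215 0.19 ] shift units [ -1.77 -13.14  -1.49] dist 0.534
```

View pics/4.png

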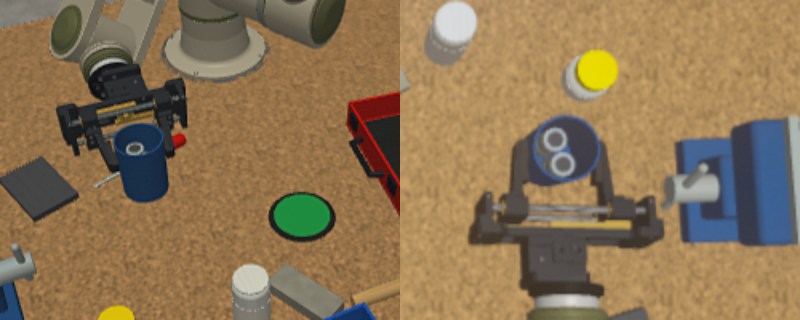

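```bash
python3 - <<'E'
from kin import *
from workcell import telemetry
S=telemetry.get_state();q=np.array(S['joint_pos']);R=np.array(S['orientation']);z=R[:,2]
def go(n,g,sp):
    global q
    q,cst=ik(np.array(g)+.019*z,R@Ro.from_euler('z',sp,degrees=True).as_matrix(),q);print(n,np.round(q,1),round(cst,6))
go('m',(.48,-.1,.26),0);go('m',(.46,.1,.26),0);go('a',(.45,.21,.2),0);go('b',(.45,.21,.18),45);go('b',(.45,.24,.18),90);go('c',(.45,.24,.175),130);go('d',(.45,.24,.175),160)
E
python3 st.py "(.47,-.05,.26)" "(.45,.21,.20)"
```

```text
m [-44.6   4.  138.  125.6  53.4 -59.5] 0.0
m [ -1.1   2.7 139.5 182.8  41.7 -91.8] 0.0
a [  23.    19.9  133.2  211.4   55.8 -103.9] 0.0
b [ 23.   23.7 133.5 210.1  59.3 -56.5] 0.0
b [ 28.1  25.1 130.1 216.4  58.7 -14.8] 0.0
c [ 28.1  26.  130.1 216.1  59.4  25.9] 0.0
d [ 28.1  26.  130.1 216.1  59.4  55.9] 0.0
16.3 [-61.1  22.2 114.7 107.   60.8 -48.4] [ 0.5426 -0.3146  0.2458] [[0.182, -0.052, 0.982], [-0.009, -0.999, -0.052], [0.983, 0.001, -0.182]] [ 0.8  0.3 -4.2] 0.0687
grasp [ 0.524  -0.3136  0.2493]
[ 0.47 -0.05  0.26] shift units [-0.04 -6.51 -1.71] dist 0.269
[0.45 0.21 0.2 ] shift units [ -1.66 -12.98  -2.27] dist 0.531
```

apply_moves([
  {"tx":0,"ty":-0.7,"tz":-0.2,"spin":0,"hand":0},
  {"tx":0,"ty":-1.6,"tz":-0.45,"spin":0,"hand":0},
  {"tx":0,"ty":-2.6,"tz":-0.7,"spin":0,"hand":0},
  {"tx":0,"ty":-3.6,"tz":-0.95,"spin":0,"hand":0},
  {"tx":0,"ty":-4.6,"tz":-1.2,"spin":0,"hand":0},
  {"tx":0,"ty":-5.6,"tz":-1.45,"spin":0,"hand":0},
  {"tx":0,"ty":-6.5,"tz":-1.7,"spin":0,"hand":0},
  {"tx":0,"ty":-7.5,"tz":-1.8,"spin":0,"hand":0},
  {"tx":0,"ty":-8.5,"tz":-1.9,"spin":0,"hand":0},
  {"tx":-0.3,"ty":-9.5,"tz":-2.0,"spin":0,"hand":0},
  {"tx":-0.6,"ty":-10.5,"tz":-2.1,"spin":0,"hand":0},
  {"tx":-1,"ty":-11.5,"tz":-2.2,"spin":0,"hand":0},
  {"tx":-1.3,"ty":-12.4,"tz":-2.25,"spin":0,"hand":0},
  {"tx":-1.65,"ty":-13,"tz":-2.27,"spin":0,"hand":0},
  {"tx":-1.65,"ty":-13,"tz":-2.27,"spin":0,"hand":0},
  {"tx":-1.65,"ty":-13,"tz":-2.27,"spin":0,"hand":0},
])

```text
clock: 17.9
tcp_pos: [0.4684, 0.2103, 0.1965]
orientation: [[0.183, -0.052, 0.982], [-0.009, -0.999, -0.051], [0.983, 0.001, -0.183]]
ft_force: [0.6, -0.8, -3.6]
finger_gap: 0.0682
```

```bash
python3 - <<'E'
from workcell import vision,finder
import cv2,numpy as np
a=vision.grab_frame('scene');w=vision.grab_frame('top')
cv2.imwrite('pics/5.png',np.hstack([cv2.resize(a[40:240,200:450],(400,320)),cv2.resize(w[110:290,40:265],(400,320))]))
for c in ['scene','top']:
    print(c,[(np.round(d['xyz'],3).tolist(),round(d['conf'],2)) for d in finder.landmark_of(c,'cup')[:1]])
E
python3 st.py "(.45,.235,.18)"
```

```text
scene [([0.459, 0.208, 0.138], 0.81)]
top [([0.458, 0.21, 0.134], 0.9)]
18.1 [  23.    19.8  133.2  211.6   55.7 -104. ] [0.469  0.2087 0.1976] [[0.181, -0.055, 0.982], [-0.01, -0.999, -0.054], [0.983, 0.0, -0.181]] [-0.  -0.6 -5.1] 0.0684
grasp [0.4503 0.2098 0.2011]
[0.45  0.235 0.18 ] shift units [-0.53 -0.63  0.05] dist 0.033
```

View pics/5.png

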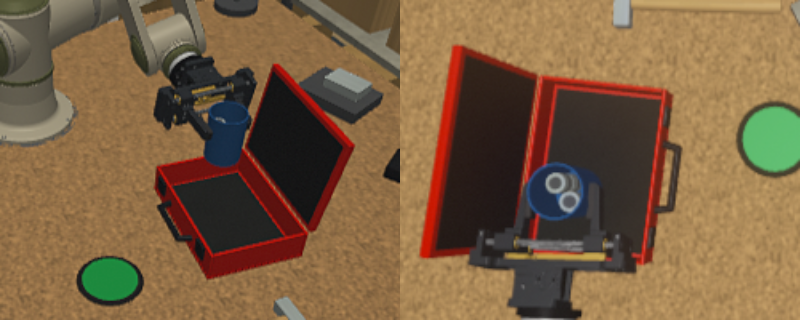

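apply_moves([
  {"tx":-0.1,"ty":0,"tz":0,"spin":1,"hand":0},
  {"tx":-0.2,"ty":0,"tz":0,"spin":2.5,"hand":0},
  {"tx":-0.3,"ty":0,"tz":0,"spin":4,"hand":0},
  {"tx":-0.4,"ty":-0.1,"tz":0,"spin":5.5,"hand":0},
  {"tx":-0.5,"ty":-0.2,"tz":0,"spin":7,"hand":0},
  {"tx":-0.5,"ty":-0.25,"tz":0,"spin":8.5,"hand":0},
  {"tx":-0.5,"ty":-0.25,"tz":0,"spin":10,"hand":0},
  {"tx":-0.5,"ty":-0.25,"tz":0,"spin":11.5,"hand":0},
  {"tx":-0.5,"ty":-0.25,"tz":0,"spin":13,"hand":0},
  {"tx":-0.5,"ty":-0.25,"tz":0,"spin":14.5,"hand":0},
  {"tx":-0.5,"ty":-0.25,"tz":0,"spin":16,"hand":0},
  {"tx":-0.5,"ty":-0.25,"tz":0,"spin":17.5,"hand":0},
  {"tx":-0.5,"ty":-0.25,"tz":0,"spin":18.5,"hand":0},
  {"tx":-0.5,"ty":-0.25,"tz":0,"spin":19.3,"hand":0},
  {"tx":-0.5,"ty":-0.25,"tz":0,"spin":20,"hand":0},
  {"tx":-0.5,"ty":-0.25,"tz":0,"spin":20,"hand":0},
])

```text
clock: 19.7
tcp_pos: [0.4662, 0.218, 0.1784]
orientation: [[-0.087, -0.168, 0.982], [-0.981, 0.184, -0.055], [-0.171, -0.969, -0.181]]
ft_force: [-0.3, 0.0, -4.5]
finger_gap: 0.0684
```

apply_moves([
  {"tx":0,"ty":0,"tz":0,"spin":0.8,"hand":0},
  {"tx":0,"ty":0,"tz":0,"spin":1.6,"hand":0},
  {"tx":0,"ty":0,"tz":0,"spin":2.4,"hand":0},
  {"tx":0,"ty":0,"tz":0,"spin":3.2,"hand":0},
  {"tx":0,"ty":0,"tz":0,"spin":4,"hand":0},
  {"tx":0,"ty":0,"tz":0,"spin":4.8,"hand":0},
  {"tx":0,"ty":0,"tz":0,"spin":5.6,"hand":0},
  {"tx":0,"ty":0,"tz":0,"spin":6.4,"hand":0},
  {"tx":0,"ty":0,"tz":0,"spin":7.2,"hand":0},
  {"tx":0,"ty":0,"tz":0,"spin":8,"hand":0},
  {"tx":0,"ty":0,"tz":0,"spin":8.8,"hand":0},
  {"tx":0,"ty":0,"tz":0,"spin":9.6,"hand":0},
  {"tx":0,"ty":0,"tz":0,"spin":10,"hand":0},
  {"tx":0,"ty":0,"tz":0,"spin":10,"hand":0},
  {"tx":0,"ty":0,"tz":0,"spin":10,"hand":0},
  {"tx":0,"ty":0,"tz":0,"spin":10,"hand":0},
  {"tx":0,"ty":0,"tz":0,"spin":10,"hand":0},
  {"tx":0,"ty":0,"tz":0,"spin":10,"hand":0},
])

```text
clock: 21.5
tcp_pos: [0.4663, 0.218, 0.1786]
orientation: [[-0.184, -0.041, 0.982], [-0.49, 0.87, -0.055], [-0.852, -0.492, -0.18]]
ft_force: [0.3, 0.0, -1.6]
finger_gap: 0.0684
```

```bash
python3 - <<'E'
from workcell import vision,finder
import cv2,numpy as np
a=vision.grab_frame('scene');w=vision.grab_frame('top')
cv2.imwrite('pics/6.png',np.hstack([cv2.resize(a[40:240,200:450],(400,320)),cv2.resize(w[110:290,40:265],(400,320))]))
for n in ['cup']+['socket%d_center'%i for i in range(1)]:
  for c in ['scene','top']:
    print(n,c,[(np.round(d['xyz'],3).tolist(),round(d['conf'],2)) for d in finder.landmark_of(c,n)[:5]])
E
python3 st.py
```

```text
cup scene [([0.476, 0.251, 0.234], 0.8)]
cup top [([0.477, 0.252, 0.229], 0.81)]
socket0_center scene [([0.4, 0.167, 0.019], 0.49), ([0.701, -0.13, -0.001], 0.24)]
socket0_center top [([0.51, 0.344, 0.248], 0.49), ([0.401, 0.171, 0.022], 0.46)]
21.8 [ 24.9  23.7 132.7 212.7  59.2  47.3] [0.4663 0.218  0.1785] [[-0.184, -0.041, 0.982], [-0.49, 0.87, -0.055], [-0.852, -0.491, -0.181]] [ 0.5 -0.1 -1.6] 0.0681
grasp [0.4476 0.2191 0.1819]
```

View pics/6.png

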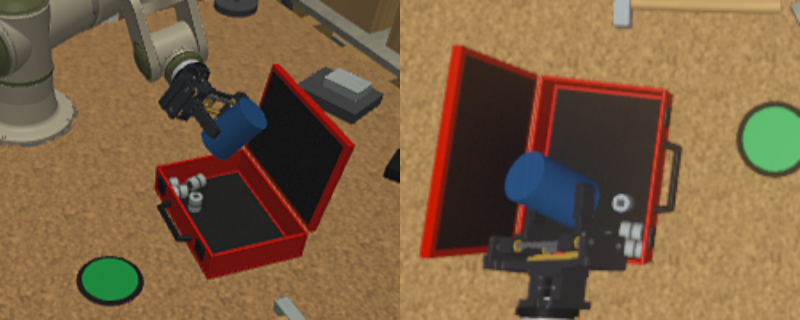

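All four sockets are in the case: one standing, three in the near corner. The wrist force fell by about 2.9 N, so the cup is empty. I'll spin it back upright and carry it to above the mat.

apply_moves([
  {"tx":0,"ty":0,"tz":0,"spin":-1.5,"hand":0},
  {"tx":0,"ty":0,"tz":0,"spin":-3.1,"hand":0},
  {"tx":0,"ty":0,"tz":0,"spin":-4.7,"hand":0},
  {"tx":0,"ty":0,"tz":0,"spin":-6.3,"hand":0},
  {"tx":0,"ty":0,"tz":0,"spin":-7.9,"hand":0},
  {"tx":0,"ty":0,"tz":0,"spin":-9.5,"hand":0},
  {"tx":0,"ty":0,"tz":0,"spin":-11.1,"hand":0},
  {"tx":0,"ty":0,"tz":0,"spin":-12.7,"hand":0},
  {"tx":0,"ty":0,"tz":0,"spin":-14.3,"hand":0},
  {"tx":0,"ty":0,"tz":0,"spin":-15.9,"hand":0},
  {"tx":0,"ty":0,"tz":0,"spin":-17.5,"hand":0},
  {"tx":0,"ty":0,"tz":0,"spin":-19.1,"hand":0},
  {"tx":0,"ty":0,"tz":0,"spin":-20.7,"hand":0},
  {"tx":0,"ty":0,"tz":0,"spin":-22.3,"hand":0},
  {"tx":0,"ty":0,"tz":0,"spin":-23.9,"hand":0},
  {"tx":0,"ty":0,"tz":0,"spin":-25.5,"hand":0},
  {"tx":0,"ty":0,"tz":0,"spin":-27.1,"hand":0},
  {"tx":0,"ty":0,"tz":0,"spin":-28.7,"hand":0},
  {"tx":0,"ty":0,"tz":0,"spin":-30,"hand":0},
  {"tx":0,"ty":0,"tz":0,"spin":-30,"hand":0},
])

```text
clock: 23.8
tcp_pos: [0.4663, 0.218, 0.1785]
orientation: [[0.18, -0.056, 0.982], [-0.01, -0.998, -0.055], [0.984, 0.0, -0.181]]
ft_force: [0.3, 0.7, -1.6]
finger_gap: 0.0685
```

```bash
python3 st.py "(.46,.1,.21)" "(.523,-.054,.16)"
```

```text
23.8 [  24.9   23.7  132.7  212.7   59.2 -102.7] [0.4663 0.218  0.1785] [[0.18, -0.056, 0.982], [-0.01, -0.998, -0.055], [0.984, 0.0, -0.181]] [ 0.3  0.7 -1.6] 0.0685
grasp [0.4476 0.2191 0.1819]
[0.46 0.1  0.21] shift units [0.78 2.95 0.34] dist 0.123
[ 0.523 -0.054  0.16 ] shift units [-0.13  6.71  2.33] dist 0.284
```

apply_moves([
  {"tx":0.3,"ty":0.8,"tz":0.1,"spin":0,"hand":0},
  {"tx":0.6,"ty":1.7,"tz":0.2,"spin":0,"hand":0},
  {"tx":0.8,"ty":2.7,"tz":0.4,"spin":0,"hand":0},
  {"tx":0.6,"ty":3.7,"tz":0.9,"spin":0,"hand":0},
  {"tx":0.4,"ty":4.7,"tz":1.4,"spin":0,"hand":0},
  {"tx":0.2,"ty":5.7,"tz":1.9,"spin":0,"hand":0},
  {"tx":-0.13,"ty":6.5,"tz":2.3,"spin":0,"hand":0},
  {"tx":-0.13,"ty":6.7,"tz":2.33,"spin":0,"hand":0},
  {"tx":-0.13,"ty":6.7,"tz":2.33,"spin":0,"hand":0},
])

```text
clock: 24.7
tcp_pos: [0.5417, -0.0558, 0.1564]
orientation: [[0.181, -0.059, 0.982], [-0.012, -0.998, -0.057], [0.983, -0.002, -0.181]]
ft_force: [-0.7, -0.2, -2.0]
finger_gap: 0.0682
```

```bash
python3 - <<'E'
from workcell import vision,finder
import cv2,numpy as np
a=vision.grab_frame('scene');w=vision.grab_frame('top')
cv2.imwrite('pics/7.png',np.hstack([cv2.resize(a[60:260,180:430],(400,320)),cv2.resize(w[100:280,110:335],(400,320))]))
for n in ['cup','mat']:
  for c in ['scene','top']:
    print(n,c,[(np.round(d['xyz'],3).tolist(),round(d['conf'],2)) for d in finder.landmark_of(c,n)[:2]])
E
python3 st.py "(.523,-.054,.0685)"
```

```text
cup scene [([0.529, -0.054, 0.099], 0.91)]
cup top [([0.532, -0.052, 0.095], 0.75)]
mat scene [([0.53, -0.049, 0.001], 0.88), ([0.491, 0.216, 0.001], 0.31)]
mat top [([0.534, -0.055, -0.001], 0.84), ([0.753, 0.064, -0.002], 0.56)]
25.0 [-30.4  26.8 136.1 150.1  64.6 -81.4] [ 0.5417 -0.0533  0.1571] [[0.18, -0.054, 0.982], [-0.01, -0.999, -0.053], [0.984, 0.0, -0.18]] [-0.4  0.2 -1.7] 0.0685
grasp [ 0.523  -0.0523  0.1605]
[ 0.523  -0.054   0.0685] shift units [-2.26  0.04  0.42] dist 0.092
```

View pics/7.png

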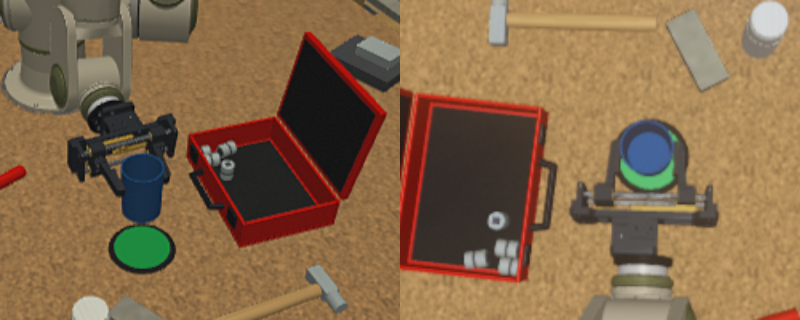

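apply_moves([
  {"tx":-0.6,"ty":0.02,"tz":0.1,"spin":0,"hand":0},
  {"tx":-1.2,"ty":0.04,"tz":0.22,"spin":0,"hand":0},
  {"tx":-1.7,"ty":0.04,"tz":0.32,"spin":0,"hand":0},
  {"tx":-2.0,"ty":0.04,"tz":0.38,"spin":0,"hand":0},
  {"tx":-2.15,"ty":0.04,"tz":0.41,"spin":0,"hand":0},
  {"tx":-2.24,"ty":0.04,"tz":0.42,"spin":0,"hand":0},
  {"tx":-2.24,"ty":0.04,"tz":0.42,"spin":0,"hand":0},
  {"tx":-2.24,"ty":0.04,"tz":0.42,"spin":0,"hand":0},
])

```text
clock: 25.8
tcp_pos: [0.5421, -0.0549, 0.0666]
orientation: [[0.179, -0.054, 0.982], [-0.009, -0.999, -0.053], [0.984, 0.001, -0.179]]
ft_force: [0.1, 0.1, -2.2]
finger_gap: 0.0683
```

```bash
python3 st.py "(.523,-.054,.0685)"
```

```text
25.8 [-30.6  45.5 133.9 152.4  79.2 -89.8] [ 0.5421 -0.0549  0.0666] [[0.179, -0.054, 0.982], [-0.009, -0.999, -0.053], [0.984, 0.001, -0.179]] [ 0.1  0.1 -2.2] 0.0683
grasp [ 0.5234 -0.0538  0.07  ]
[ 0.523  -0.054   0.0685] shift units [-0.04  0.   -0.  ] dist 0.002
```

Not touching yet (force still −2.2 N), so I'll lower slightly and release.

apply_moves([
  {"tx":-0.05,"ty":0,"tz":0.01,"spin":0,"hand":0},
  {"tx":-0.08,"ty":0,"tz":0.015,"spin":0,"hand":0},
  {"tx":-0.08,"ty":0,"tz":0.015,"spin":0,"hand":0},
])

```text
clock: 26.1
tcp_pos: [0.5426, -0.0549, 0.065]
orientation: [[0.174, -0.054, 0.983], [-0.008, -0.999, -0.053], [0.985, 0.001, -0.174]]
ft_force: [-1.2, 1.7, 8.1]
finger_gap: 0.0685
```

apply_moves([
  {"tx":0,"ty":0,"tz":0,"spin":0,"hand":1},
  {"tx":0,"ty":0,"tz":0,"spin":0,"hand":1},
  {"tx":0,"ty":0,"tz":0,"spin":0,"hand":1},
  {"tx":0,"ty":0,"tz":0,"spin":0,"hand":1},
  {"tx":0,"ty":0,"tz":0,"spin":0,"hand":1},
  {"tx":0,"ty":0,"tz":0,"spin":0,"hand":1},
])

```text
clock: 26.7
tcp_pos: [0.5426, -0.0549, 0.065]
orientation: [[0.174, -0.054, 0.983], [-0.008, -0.999, -0.053], [0.985, 0.001, -0.174]]
ft_force: [-0.5, 0.0, 0.2]
finger_gap: 0.0883
```

```bash
python3 st.py "(.523,-.052,.2)" "(.42,-.047,.09)"
```

```text
26.7 [-30.6  46.1 133.7 152.4  79.8 -90. ] [ 0.5426 -0.0549  0.065 ] [[0.174, -0.054, 0.983], [-0.008, -0.999, -0.053], [0.985, 0.001, -0.174]] [-0.5  0.   0.2] 0.0883
grasp [ 0.5239 -0.0539  0.0683]
[ 0.523 -0.052  0.2  ] shift units [ 3.24 -0.04 -0.6 ] dist 0.132
[ 0.42  -0.047  0.09 ] shift units [ 0.08 -0.03 -2.66] dist 0.106
```

```bash
python3 - <<'E'
from kin import *
from workcell import telemetry
S=telemetry.get_state();q=np.array(S['joint_pos']);R=np.array(S['orientation'])
for n,g in [('up',(.54,-.055,.2)),('up2',(.5,.0,.38)),('m',(.45,.2,.39)),('b',(.42,.415,.36)),('c',(.42,.415,.22)),('p1',(.42,.35,.23)),('p2',(.42,.3,.235)),('p3',(.42,.24,.21)),('p4',(.42,.18,.15)),('p5',(.42,.16,.09)),('p5',(.42,.2,.09))]:
    q,cst=ik(np.array(g),R,q);print(n,np.round(q,1),round(cst,6))
E
python3 st.py "(.46,.0,.36)"
```

```text
up [-30.9  18.3 135.8 147.   57.6 -76.1] 0.0
up2 [-24.  -15.3 129.9 122.6  24.7 -39.1] 0.0
m [  22.9   -9.4  124.   244.    28.6 -146.2] 0.0
b [  53.1   15.3  102.7  262.8   55.5 -152.9] 0.0
c [  53.1   28.9  109.2  250.4   60.3 -129.8] 0.0
p1 [  47.4   22.4  118.6  243.5   58.  -124.9] 0.0
p2 [  41.7   17.6  125.4  236.8   56.  -120.8] 0.0
p3 [  33.    17.2  134.1  223.4   57.7 -109.7] 0.0
p4 [ 21.2  27.3 142.3 205.5  70.5 -94.6] 0.0
p5 [ 16.4  42.5 143.1 199.3  85.3 -88.2] 0.0
p5 [ 25.5  41.4 138.6 208.6  79.9 -90.1] 0.0
26.7 [-30.6  46.1 133.7 152.4  79.8 -90. ] [ 0.5426 -0.0549  0.065 ] [[0.174, -0.054, 0.983], [-0.008, -0.999, -0.053], [0.985, 0.001, -0.174]] [-0.5  0.   0.2] 0.0883
grasp [ 0.5239 -0.0539  0.0683]
[0.46 0.   0.36] shift units [ 6.89 -1.25 -2.91] dist 0.303
```

apply_moves([
  {"tx":0.5,"ty":0,"tz":-0.15,"spin":0,"hand":1},
  {"tx":1.1,"ty":0,"tz":-0.25,"spin":0,"hand":1},
  {"tx":1.9,"ty":0,"tz":-0.4,"spin":0,"hand":1},
  {"tx":2.8,"ty":0,"tz":-0.55,"spin":0,"hand":1},
  {"tx":3.7,"ty":0,"tz":-0.7,"spin":0,"hand":1},
  {"tx":3.7,"ty":0,"tz":-0.7,"spin":0,"hand":1},
])

```text
clock: 27.3
tcp_pos: [0.5412, -0.0546, 0.221]
orientation: [[0.165, -0.053, 0.985], [-0.003, -0.999, -0.053], [0.986, 0.006, -0.165]]
ft_force: [0.1, -0.2, -1.1]
finger_gap: 0.0881
```

```bash
python3 - <<'E'
from workcell import vision,finder
import numpy as np
for c in ['scene','top']:
  vision.grab_frame(c)
  for n in ['cup','mat','lid_edge','lid_hinge']:
    print(n,c,[(np.round(d['xyz'],3).tolist(),round(d['conf'],2)) for d in finder.landmark_of(c,n)[:1]])
E
python3 st.py "(.44,.1,.36)" "(.40,.416,.35)" "(.40,.416,.223)"
```

```text
cup scene [([0.534, -0.056, 0.006], 0.97)]
mat scene [([0.53, -0.05, 0.003], 0.61)]
lid_edge scene [([0.51, 0.351, 0.243], 0.73)]
lid_hinge scene [([0.505, 0.31, 0.053], 0.84)]
cup top [([0.534, -0.054, 0.002], 0.86)]
mat top [([0.534, -0.056, -0.005], 0.62)]
lid_edge top [([0.512, 0.345, 0.248], 0.72)]
lid_hinge top [([0.504, 0.313, 0.063], 0.61)]
27.8 [-30.8  15.4 135.4 145.9  54.7 -73.9] [ 0.5407 -0.0546  0.2147] [[0.175, -0.054, 0.983], [-0.009, -0.999, -0.053], [0.984, 0.001, -0.175]] [ 0.4 -0.6  0. ] 0.0886
grasp [ 0.5221 -0.0536  0.2181]
[0.44 0.1  0.36] shift units [ 3.1  -3.72 -2.84] dist 0.225
[0.4   0.416 0.35 ] shift units [  2.61 -11.56  -4.2 ] dist 0.503
[0.4   0.416 0.223] shift units [ -0.52 -11.56  -3.64] dist 0.485
```

```bash
python3 - <<'E'
from kin import *
from workcell import telemetry
S=telemetry.get_state();q=np.array(S['joint_pos']);R=np.array(S['orientation'])
for n,g in [('a',(.48,.05,.27)),('b',(.36,.2,.26)),('c',(.33,.30,.24)),('d',(.30,.39,.225)),('d2',(.33,.39,.2)),('e',(.42,.39,.225)),('f',(.42,.39,.2)),('g',(.42,.39,.17))]:
    q,cst=ik(np.array(g),R,q);print(n,np.round(q,1),round(cst,6))
E
sed -i "s/^g=p.*/g=p/" st.py; python3 st.py "(.48,.05,.27)" "(.36,.2,.25)" "(.33,.3,.23)" "(.33,.39,.21)"
```

```text
a [-13.4  -1.9 141.1 164.   40.  -79.5] 0.0
b [ 3.280e+01 -2.000e-01  1.420e+02  2.280e+02  5.080e+01 -1.179e+02] 0.0
c [  53.6   13.4  130.6  247.9   62.6 -123.6] 0.0
d [  65.5   23.4  118.2  259.3   68.8 -128.4] 0.0
d2 [  61.5   27.2  117.9  254.6   67.3 -124.2] 0.0
e [  51.1   26.3  112.9  248.1   59.3 -128.1] 0.0
f [  51.1   29.4  113.4  246.1   60.7 -124.3] 0.0
g [  51.1   33.3  113.7  244.1   62.5 -119.9] 0.0
27.8 [-30.8  15.4 135.4 145.9  54.7 -73.9] [ 0.5407 -0.0546  0.2147] [[0.175, -0.054, 0.983], [-0.009, -0.999, -0.053], [0.984, 0.001, -0.175]] [ 0.4 -0.6  0. ] 0.0886
grasp [ 0.5407 -0.0546  0.2147]
[0.48 0.05 0.27] shift units [ 1.07 -2.53 -1.87] dist 0.133
[0.36 0.2  0.25] shift units [ 0.02 -6.11 -4.93] dist 0.314
[0.33 0.3  0.23] shift units [-0.63 -8.57 -5.72] dist 0.413
[0.33 0.39 0.21] shift units [ -1.14 -10.82  -5.75] dist 0.492
```

Run:
```python
from kin import *
from workcell import telemetry
S=telemetry.get_state();q=np.array(S['joint_pos']);R=np.array(S['orientation'])
for n,g in [('a',(.48,.05,.26)),('b',(.36,.18,.24)),('b2',(.345,.24,.18)),('c',(.34,.30,.13)),('d',(.34,.39,.11)),('e',(.42,.392,.12)),('f',(.42,.392,.2))]:
    q,cst=ik(np.array(g),R,q);print(n,np.round(q,1),round(cst,6), (R.T@(np.array(g)-S['tcp_pos'])/.04).round(2))
```

```text
a [-1.340e+01  1.000e-01  1.417e+02  1.648e+02  4.250e+01 -8.060e+01] 0.0 [ 0.82 -2.53 -1.83]
b [  27.9    1.7  145.8  219.3   53.  -110.3] 0.0 [-0.22 -5.61 -4.86]
b2 [  42.9   20.6  140.4  230.3   67.1 -104.8] 0.0 [-1.78 -7.09 -5.05]
c [  52.1   33.4  131.6  238.4   71.6 -103. ] 0.0 [-3.04 -8.58 -5.03]
d [  60.3   40.3  117.4  248.8   70.7 -111.1] 0.0 [ -3.56 -10.83  -5.06]
e [  51.2   40.2  113.1  241.5   65.5 -113.6] 0.0 [ -2.96 -10.99  -3.14]
f [  51.2   29.5  113.1  246.4   60.8 -124.5] 0.0 [ -0.99 -10.99  -3.49]
```

apply_moves([
  {"tx":0.3,"ty":-0.8,"tz":-0.6,"spin":0,"hand":0},
  {"tx":0.6,"ty":-1.7,"tz":-1.2,"spin":0,"hand":0},
  {"tx":0.8,"ty":-2.5,"tz":-1.8,"spin":0,"hand":0},
  {"tx":0.6,"ty":-3.2,"tz":-2.4,"spin":0,"hand":0},
  {"tx":0.4,"ty":-3.9,"tz":-3.1,"spin":0,"hand":0},
  {"tx":0.1,"ty":-4.7,"tz":-3.8,"spin":0,"hand":0},
  {"tx":-0.2,"ty":-5.5,"tz":-4.4,"spin":0,"hand":0},
  {"tx":-1,"ty":-6.3,"tz":-4.7,"spin":0,"hand":0},
  {"tx":-1.8,"ty":-7.1,"tz":-5.05,"spin":0,"hand":0},
  {"tx":-2.4,"ty":-7.9,"tz":-5.05,"spin":0,"hand":0},
  {"tx":-3.05,"ty":-8.6,"tz":-5.05,"spin":0,"hand":0},
  {"tx":-3.2,"ty":-9.4,"tz":-5.05,"spin":0,"hand":0},
  {"tx":-3.4,"ty":-10.2,"tz":-5.05,"spin":0,"hand":0},
  {"tx":-3.55,"ty":-10.85,"tz":-5.05,"spin":0,"hand":0},
  {"tx":-3.55,"ty":-10.85,"tz":-5.05,"spin":0,"hand":0},
  {"tx":-3.55,"ty":-10.85,"tz":-5.05,"spin":0,"hand":0},
  {"tx":-3.55,"ty":-10.85,"tz":-5.05,"spin":0,"hand":0},
])

```text
clock: 29.5
tcp_pos: [0.3405, 0.3897, 0.11]
orientation: [[0.176, -0.055, 0.983], [-0.008, -0.999, -0.054], [0.984, 0.002, -0.176]]
ft_force: [-0.7, -0.8, 0.6]
finger_gap: 0.0003
```

```bash
python3 st.py "(.425,.396,.12)" "(.425,.396,.205)"
```

```text
29.5 [  60.2   40.3  117.5  248.7   70.7 -111.1] [0.3405 0.3897 0.11  ] [[0.176, -0.055, 0.983], [-0.008, -0.999, -0.054], [0.984, 0.002, -0.176]] [-0.7 -0.8  0.6] 0.0003
grasp [0.3405 0.3897 0.11  ]
[0.425 0.396 0.12 ] shift units [ 0.62 -0.27  2.02] dist 0.085
[0.425 0.396 0.205] shift units [ 2.71 -0.27  1.65] dist 0.127
```

apply_moves([
  {"tx":0.2,"ty":-0.1,"tz":0.7,"spin":0,"hand":0},
  {"tx":0.4,"ty":-0.2,"tz":1.4,"spin":0,"hand":0},
  {"tx":0.62,"ty":-0.27,"tz":2.02,"spin":0,"hand":0},
  {"tx":1.3,"ty":-0.27,"tz":1.9,"spin":0,"hand":0},
  {"tx":2,"ty":-0.27,"tz":1.8,"spin":0,"hand":0},
  {"tx":2.7,"ty":-0.27,"tz":1.65,"spin":0,"hand":0},
  {"tx":2.7,"ty":-0.27,"tz":1.65,"spin":0,"hand":0},
])

```text
clock: 30.2
tcp_pos: [0.4254, 0.3954, 0.2083]
orientation: [[0.172, -0.056, 0.984], [-0.012, -0.998, -0.054], [0.985, -0.002, -0.172]]
ft_force: [0.2, -0.8, -0.4]
finger_gap: 0.0004
```

```bash
python3 - <<'E'
from workcell import vision,finder
import cv2,numpy as np
a=vision.grab_frame('scene');w=vision.grab_frame('top')
cv2.imwrite('pics/8.png',np.hstack([cv2.resize(a[40:240,200:450],(400,320)),cv2.resize(w[110:290,0:225],(400,320))]))
E
python3 st.py
```

```text
30.3 [  51.    29.3  112.2  246.8   60.3 -125.6] [0.4249 0.3951 0.2048] [[0.176, -0.055, 0.983], [-0.008, -0.998, -0.055], [0.984, 0.001, -0.176]] [ 0.5 -0.6  0.3] 0.0004
grasp [0.4249 0.3951 0.2048]
```

View pics/8.png

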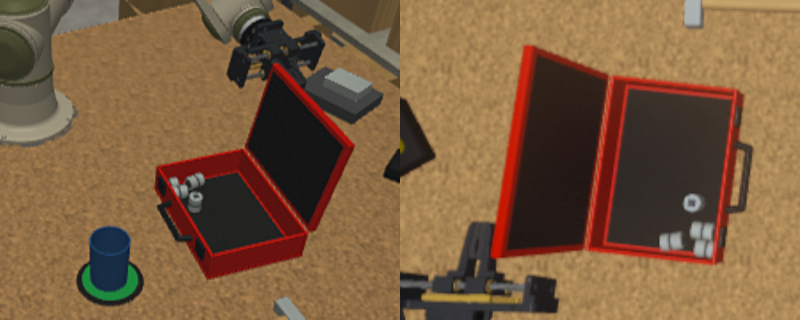

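Fingers are behind the lid, the cup stands on the mat and the four sockets are in the case. Next I'll work out the closing arc.

```bash
python3 st.py "(.42,.36,.21)" "(.415,.327,.214)" "(.41,.3,.213)" "(.41,.274,.206)" "(.41,.25,.195)" "(.41,.226,.179)" "(.41,.207,.159)" "(.41,.19,.136)" "(.41,.178,.111)"|grep shift
```

```text
[0.42 0.36 0.21] shift units [ 0.11  0.88 -0.1 ] dist 0.036
[0.415 0.327 0.214] shift units [ 0.2   1.71 -0.19] dist 0.069
[0.41  0.3   0.213] shift units [ 0.16  2.4  -0.27] dist 0.097
[0.41  0.274 0.206] shift units [-0.01  3.04 -0.21] dist 0.122
[0.41  0.25  0.195] shift units [-0.28  3.64 -0.13] dist 0.146
[0.41  0.226 0.179] shift units [-0.66  4.24 -0.02] dist 0.172
[0.41  0.207 0.159] shift units [-1.15  4.72  0.09] dist 0.194
[0.41  0.19  0.136] shift units [-1.71  5.14  0.22] dist 0.217
[0.41  0.178 0.111] shift units [-2.33  5.44  0.34] dist 0.237
```

apply_moves([
  {"tx":0.1,"ty":0.45,"tz":-0.05,"spin":0,"hand":0},
  {"tx":0.11,"ty":0.88,"tz":-0.1,"spin":0,"hand":0},
  {"tx":0.15,"ty":1.3,"tz":-0.15,"spin":0,"hand":0},
  {"tx":0.2,"ty":1.7,"tz":-0.2,"spin":0,"hand":0},
  {"tx":0.18,"ty":2.05,"tz":-0.23,"spin":0,"hand":0},
  {"tx":0.16,"ty":2.4,"tz":-0.27,"spin":0,"hand":0},
  {"tx":0.08,"ty":2.7,"tz":-0.24,"spin":0,"hand":0},
  {"tx":0,"ty":3.04,"tz":-0.21,"spin":0,"hand":0},
  {"tx":-0.15,"ty":3.35,"tz":-0.17,"spin":0,"hand":0},
  {"tx":-0.28,"ty":3.64,"tz":-0.13,"spin":0,"hand":0},
  {"tx":-0.47,"ty":3.95,"tz":-0.08,"spin":0,"hand":0},
  {"tx":-0.66,"ty":4.24,"tz":-0.02,"spin":0,"hand":0},
  {"tx":-0.9,"ty":4.5,"tz":0.03,"spin":0,"hand":0},
  {"tx":-1.15,"ty":4.72,"tz":0.09,"spin":0,"hand":0},
  {"tx":-1.43,"ty":4.93,"tz":0.15,"spin":0,"hand":0},
  {"tx":-1.71,"ty":5.14,"tz":0.22,"spin":0,"hand":0},
  {"tx":-2.0,"ty":5.3,"tz":0.28,"spin":0,"hand":0},
  {"tx":-2.33,"ty":5.44,"tz":0.34,"spin":0,"hand":0},
  {"tx":-2.33,"ty":5.44,"tz":0.34,"spin":0,"hand":0},
])

```text
clock: 32.2
tcp_pos: [0.4092, 0.1769, 0.1085]
orientation: [[0.181, -0.057, 0.982], [-0.007, -0.998, -0.057], [0.983, 0.003, -0.181]]
ft_force: [-0.2, 1.1, -0.0]
finger_gap: 0.0002
```

```bash
python3 st.py "(.41,.174,.095)" "(.41,.172,.080)"
python3 - <<'E'
from workcell import vision,finder
import numpy as np
for c in ['scene','top']:
  vision.grab_frame(c)
  print(c,[(np.round(d['xyz'],3).tolist(),round(d['conf'],2)) for d in finder.landmark_of(c,'lid_edge')[:2]])
E
```

```text
32.2 [ 21.6  37.2 143.1 204.9  79.8 -90. ] [0.4092 0.1769 0.1085] [[0.181, -0.057, 0.982], [-0.007, -0.998, -0.057], [0.983, 0.003, -0.181]] [-0.2  1.1 -0. ] 0.0002
grasp [0.4092 0.1769 0.1085]
[0.41  0.174 0.095] shift units [-0.33  0.07  0.09] dist 0.014
[0.41  0.172 0.08 ] shift units [-0.7   0.12  0.16] dist 0.029
scene [([0.48, 0.127, 0.101], 0.92)]
top [([0.481, 0.124, 0.103], 0.7), ([0.707, -0.226, -0.006], 0.43)]
```

apply_moves([
  {"tx":-0.2,"ty":0.05,"tz":0.05,"spin":0,"hand":0},
  {"tx":-0.4,"ty":0.1,"tz":0.1,"spin":0,"hand":0},
  {"tx":-0.55,"ty":0.1,"tz":0.13,"spin":0,"hand":0},
  {"tx":-0.62,"ty":0.1,"tz":0.14,"spin":0,"hand":0},
  {"tx":-0.62,"ty":0.1,"tz":0.14,"spin":0,"hand":0},
])

```text
clock: 32.9
tcp_pos: [0.4106, 0.1742, 0.0857]
orientation: [[0.176, -0.055, 0.983], [-0.008, -0.998, -0.054], [0.984, 0.001, -0.176]]
ft_force: [-0.4, -0.4, 1.1]
finger_gap: 0.0006
```

```bash
python3 - <<'E'
from workcell import vision,finder
import numpy as np
for c in ['scene','top']:
  vision.grab_frame(c)
  print(c,[(np.round(d['xyz'],3).tolist(),round(d['conf'],2)) for d in finder.landmark_of(c,'lid_edge')[:2]])
E
python3 st.py
```

```text
scene [([0.477, 0.125, 0.073], 0.92), ([0.292, -0.272, -0.002], 0.72)]
top [([0.48, 0.117, 0.074], 0.58)]
33.1 [ 20.7  43.2 142.4 203.6  85.  -87.8] [0.4107 0.1741 0.0861] [[0.175, -0.055, 0.983], [-0.009, -0.998, -0.054], [0.984, 0.001, -0.176]] [ 0.   0.1 -0.1] 0.0001
grasp [0.4107 0.1741 0.0861]
```

apply_moves([
  {"tx":-0.04,"ty":0,"tz":0,"spin":0,"hand":0},
  {"tx":-0.07,"ty":0,"tz":0,"spin":0,"hand":0},
  {"tx":-0.1,"ty":0,"tz":0,"spin":0,"hand":0},
  {"tx":-0.1,"ty":0,"tz":0,"spin":0,"hand":0},
])

```text
clock: 33.5
tcp_pos: [0.4105, 0.1742, 0.084]
orientation: [[0.169, -0.055, 0.984], [-0.009, -0.998, -0.055], [0.986, 0.0, -0.169]]
ft_force: [-2.0, -0.8, 13.3]
finger_gap: 0.0003
```

13 N of reaction means the lid is on its rim. Next I'll lift clear and check.

apply_moves([
  {"tx":0.5,"ty":0,"tz":-0.1,"spin":0,"hand":0},
  {"tx":1.3,"ty":0,"tz":-0.25,"spin":0,"hand":0},
  {"tx":2.3,"ty":0,"tz":-0.4,"spin":0,"hand":0},
  {"tx":3.2,"ty":0,"tz":-0.55,"spin":0,"hand":0},
  {"tx":3.2,"ty":0,"tz":-0.55,"spin":0,"hand":0},
  {"tx":3.2,"ty":0,"tz":-0.55,"spin":0,"hand":0},
])

```text
clock: 34.1
tcp_pos: [0.4103, 0.1742, 0.2151]
orientation: [[0.166, -0.055, 0.985], [-0.01, -0.998, -0.054], [0.986, -0.001, -0.166]]
ft_force: [-0.4, 0.9, -0.4]
finger_gap: 0.0005
```

```bash
python3 - <<'E'
from workcell import vision,finder
import cv2,numpy as np
for c in ['scene','top']:
  im=vision.grab_frame(c); cv2.imwrite(f'pics/9{c}.png',im)
  for n in ['lid_edge','cup','mat','stone','plate','hammer','driver','jar','oilcan']:
    print(c,n,[(np.round(d['xyz'],3).tolist(),round(d['conf'],2)) for d in finder.landmark_of(c,n)[:1]])
cv2.imwrite('pics/9.png',cv2.resize(np.hstack([cv2.imread('pics/9scene.png'),cv2.imread('pics/9top.png')]),(800,300)))
E
python3 st.py
```

```text
scene lid_edge [([0.477, 0.123, 0.075], 0.84)]
scene cup [([0.532, -0.055, 0.008], 0.73)]
scene mat [([0.531, -0.053, 0.001], 0.92)]
scene stone [([0.704, -0.13, 0.001], 0.94)]
scene plate [([0.272, -0.46, -0.004], 0.8)]
scene hammer [([0.749, 0.062, 0.0], 0.55)]
scene driver [([0.292, -0.27, -0.003], 0.77)]
scene jar [([0.657, -0.416, 0.003], 0.62)]
scene oilcan [([0.71, -0.226, -0.002], 0.88)]
top lid_edge [([0.478, 0.118, 0.08], 0.82)]
top cup [([0.533, -0.052, -0.001], 0.89)]
top mat [([0.535, -0.054, -0.003], 0.9)]
top stone [([0.696, -0.13, 0.0], 0.89)]
top plate [([0.274, -0.46, -0.002], 0.68)]
top hammer [([0.752, 0.06, -0.003], 0.74)]
top driver [([0.29, -0.268, -0.001], 0.82)]
top jar [([0.658, -0.416, 0.001], 0.71)]
top oilcan [([0.708, -0.23, -0.002], 0.81)]
35.1 [  20.8   11.4  143.1  208.4   57.4 -102. ] [0.4105 0.1742 0.2139] [[0.169, -0.055, 0.984], [-0.009, -0.998, -0.055], [0.986, 0.0, -0.169]] [ 0.6  0.6 -0.4] 0.0008
grasp [0.4105 0.1742 0.2139]
```

View pics/9.png

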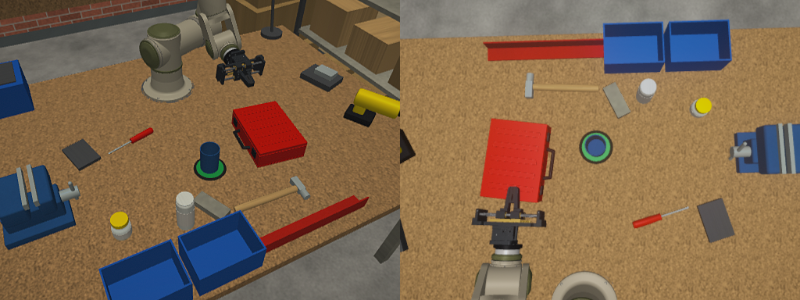

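The lid is shut, the cup is centred on the mat, the bystanders are in place and the arm is clear.

```bash
python3 -c "
from workcell import finish_job; print(finish_job())"
```

```text
the job is handed in; nothing more can be done
None
```

The job is done and handed in at about 35 s on the robot's clock. All four sockets are in the case, the empty cup stands on the mat and the lid is shut. `finish_job()` gives no verdict, so this rests on my own checks.

**How it was done:**
- **Tilt:** the moves have no tilt axis. I leaned the tool over to about 79° from vertical with repeated one-row pulls at the edge of the arm's reach, so that spin could tip the cup.
- **Pour:** I gripped the cup from the side, spun it 150° (about 143° from upright) over the case, then spun it back upright.
- **Place and close:** I set the cup on the mat and let go. Then I swung the lid shut from behind with the closed fingers.

**Last checks:**
- **Sockets:** before closing, the pictures showed all four in the case. The load on the wrist had also dropped by about 2.9 N, a little more than the four sockets weigh.
- **Cup:** it stands upright within about 5 mm of the mat's centre. Its height read +8 mm from one camera and −1 mm from the other; the mat top is 4 mm, and the two average about that.
- **Lid:** pressing on it gave 13 N of reaction. Its free edge reads 75 mm and 80 mm from the two cameras, against 74.5 mm when shut. The 80 mm reading would mean about 0.03 rad open, still inside the 0.06 limit.
- **Bystanders and arm:** all six bystanders read within about 1 cm of where they started, and the arm was clear of everything.

No check failed outright; the only disagreements were those camera height differences.

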